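# Fetch the watch movement from behind the jar, tester and bottle

## Robot

A 6-joint arm with a two-finger parallel gripper is mounted at the origin on the work surface. World frame = base frame: x ahead of the robot, y to its left, z up, the work surface at z = 0. Lengths are in m, angles in rad, forces in N, time in s.
With the tool pointing down it reaches from about 0.35 to 0.975 m from the base axis. Payload 4.9 kg.
Tool frame: the origin (TCP) lies at the very end of the fingers, on their centre line; the grasp point (between the pads) lies 19 mm behind it; z points along the fingers, y is the line along which they close (so a half turn about z gives the same grasp; the last joint's range is limited). The gripper opens to 85 mm and grips with 20 to 120 N. Pads are 22 mm wide; open, the fingers measure 114 mm over their backs; the gripper's body (76 mm by 85 mm) begins 54 mm behind the grasp point. The pads swing forward as they close: fully open they stand 13 mm farther back than shut.
Start: joints at [0.985, 0.053, 1.613, -0, 1.476, -0.119], TCP at [0.281, 0.558, 0.231] pointing down, gripper open.
Joint ranges: [-3.01, 3.01], [-1.01, 2.22], [0.06, 2.58], [-1.02, 4.17], [0.09, 2.62], [-3.14, 3.14]. Speed limits (rad/s): [2.57, 2.57, 3.14, 3.14, 3.14, 3.14].

## Interface

Orientations are given as a unit quaternion [w, x, y, z].
In Python, from plant import * gives the robot as it stands.
- The arm moves only by the tool jog_arm, never from a script. Its argument "moves" is a list that holds one entry, the list of rows, each a list of 7 numbers: the finger opening in cm, from 0 to 8.54, then the shift along the tool's x, y, z in cm, then the turn, a rotation vector about the tool's x, y, z in rad. A call has 1 to 20 rows; each row shifts and turns the commanded pose from where the row before left it, along the tool's axes as they then stand; what a row does not reach is not made up. A row lasts 1/12 s, in which the tool goes at most 41.7 mm and 7.16 degrees, less where a joint would pass 70% of its speed; a pose out of reach is approached as far as the arm can. A call is refused whole if a number of a shift passes 4.17 or a number of a turn 0.125, either way. A call with a gripper value outside its range is refused whole. The fingers move at their own pace and stop on an object; the grip force is fixed at half the most. Time passes only in rows, so rows that do not move let the fingers close. It gives the time, the measured TCP pose, the force, the opening and the grip force at its end, in the units of the state.
- state(): the state, without advancing time (a new reading comes with each control period).
- grab_frame(name): name is "side" or "top" or "wrist"; returns a dict with "color" (384x512x3 uint8, blue, green, red), "depth" (384x512 float32, m along the optical axis (not along the pixel's ray), 0 where there is no reading), "fx", "fy", "cx", "cy" (pixels), "k1" (the pictures are not rectified: a ray, as slopes to the right and down, at radius r is drawn at 1 + k1 r^2 times it, then the intrinsics apply), "R" (3x3) and "t" (3): a world point X has camera coordinates R X + t. Camera axes: x right, y down, z forward; pixel columns grow to the right and rows downward; lengths in m; the calibration is good to about 2 mm. A picture is of the moment at which its call begins.
- job_done(): hands the job in; it is judged then, once.
Trained networks look in a picture, given as the dict that the camera call returned (one of the last four; its "shot" number tells which), for a name from the list of things; names that differ only in an ending like _2 or _b are one class to them, and where a whole thing is asked for, a point or a joint stands for the part that bears it (a point fixed in the world has none). Each returns a list of dicts, best first, with "p" (0 to 1); they miss things now and then, are a little off and sometimes report something else, mostly with a low value. They report only what shows in the picture. A call takes as long as a camera call.
- recognise(name, picture): "rect" ([centre column, centre row, width, height] in pixels, round what is visible of it).
- regions_of(name, picture): "pixels" (384x512 bool, what is visible of it) and "rect" ([centre column, centre row, width, height] in pixels, round what is visible of it).
The state is a dict: "time": time; "joint_pos": joint angles; "joint_vel": joint speeds; "joint_efforts": joint torques, N m; "tool_pos": TCP position; "tool_rot": TCP orientation; "contact_force": force on the tool from outside, world axes, zero at the start; "ft_torque": the same for the moment, N m; "gripper_width": opening from 0.0 (shut) to 1.0 (fully open); "grasp_force": force on a finger pad.
Only numpy, scipy, OpenCV 4.12 (cv2) and the standard library are available. Lean on these libraries where they do the work, as an engineer would, in place of code of your own. Each camera call takes 0.05 s, during which the arm holds its last target. There are 200 camera calls.

## Task

The watch movement at the back of the wooden stand is wanted on the round rubber work pad. First clear the white jar, the battery tester and the metal bottle off the stand and stand all three upright in the empty wooden side tray; only then lift out the movement and set it, gears up, on the middle of the pad. Finally put the jar, tester and bottle back upright, each centred on the very cork spot where it stood at the start, setting everything down gently without dropping or tipping it and leaving the loupe and the oil cup on the stand where they are.

Things in the scene. Friction and masses are not known exactly. Their poses are not given: they have to be found in the camera images.
- rack: fixed dark wooden stand; board x -55 to 95, y -115 to 115 mm, top 8 mm above the bench; 26 mm high, 8 mm thick lip along the far (+x) edge. Origin on the bench, x away from the robot at yaw 0. Flush cork spots, no recess: three of 68 mm diameter at (-10, 0), (45, 64), (45, -64) mm hold jar, tester and bottle in any order, within 3 mm; one of 50 mm at (52, 0) mm holds the movement
- tray: fixed, empty, shallow dark wooden side tray for the cleared things, outside 290 x 130 x 16 mm, walls and floor 5 mm thick. Origin: centre of its underside; x along its long side, y across, z up
- pad: fixed round black rubber work pad, 88 mm diameter, 12 mm high, flat top, with a thin grey ring marked round its middle. Origin: centre of its underside
- jar: loose white plastic screw jar, round, body 52 mm and lid 55 mm diameter, 88 mm high; the lid is the upper 18 mm. About 0.18 kg. Origin: centre of its underside, z up
- tester: loose upright grey battery tester, a box 36 mm (x) by 58 mm (y) and 98 mm high, with black display windows and two small contacts on top. About 0.2 kg. Origin: centre of its underside; x across its narrow side, z up
- bottle: loose round aluminium bottle, body 46 mm diameter up to 64 mm, then a shoulder narrowing to the neck, and a black cap of 28 mm diameter from 82 to 108 mm, its top. About 0.15 kg. Origin: centre of its underside, z up
- movement: loose watch movement in its round grey holder: holder 40 mm diameter and 18 mm high, movement 32 mm diameter up to 22 mm, little gears on top up to 24.5 mm. About 0.07 kg. Origin: centre of its underside, z up
- loupe: loose black watchmaker's eyeglass standing near one front corner of the stand (to stay there), 34 mm diameter at the foot, 24 mm high. Origin: centre of its underside
- oil_cup: loose steel oil cup standing near the other front corner of the stand (to stay there), 32 mm diameter and 10 mm high, with a 14 mm knob up to 20 mm. Origin: centre of its underside

How it is judged:
By the outcome, as a careful person would: the job done as asked, in the order asked, and still so for the second after the job is handed in, with the robot touching nothing.
It also fails if it takes over 144 s, if anything falls off the work surface, if the arm or the gripper's body presses on something with over 40 N, if the wrist force passes 120 N, or if a joint passes its speed limit or range.

## Working session

There is one attempt and no reset: what is moved stays moved. The work goes in short steps, Python scripts to look and compute and a tool call to move; the robot and the scene stay as the last step left them, time stands still between calls to the robot, and variables do not carry over. Pictures are saved under pics/ and viewed, at most 14 in all, crops included, and the job is handed in when it is done.

Besides the shell and the picture viewer there is one more tool, called after "Call:" as a command line: name --argument value ..., lists and objects as JSON in quotes. jog_arm: Moves the arm, as the interface text tells. Its arguments: {"type":"object","properties":{"moves":{"type":"array"}},"required":["moves"]}

```bash
ls; mkdir -p pics; cat > h.py <<'E'
from plant import *
import numpy as np, cv2
def px2ray(f,uv):
    K=np.array([[f["fx"],0,f["cx"]],[0,f["fy"],f["cy"]],[0,0,1.]])
    return cv2.undistortPoints(np.array(uv,float).reshape(-1,1,2),K,np.array([f["k1"],0,0,0,0.])).reshape(-1,2)
def cloud(f,mask):
    v,u=np.nonzero(mask&(f["depth"]>0)); d=f["depth"][v,u]
    r=px2ray(f,np.c_[u,v]); P=np.c_[r*d[:,None],d]
    return (P-f["t"])@f["R"]
def show(f,name): cv2.imwrite("pics/"+name,f["color"])
E
python3 - <<'E'
from h import *
s=state(); print({k:np.round(v,3) for k,v in s.items()})
fr={n:grab_frame(n) for n in("side","top")}
cv2.imwrite("pics/a.png",cv2.resize(np.vstack([fr["side"]["color"],fr["top"]["color"]]),None,fx=.78,fy=.78))
for n,f in fr.items():
    print(n,f["t"]@-f["R"],f["k1"])
    for o in "rack tray pad jar tester bottle movement loupe oil_cup".split():
        for r in regions_of(o,f)[:2]:
            P=cloud(f,r["pixels"])
            if len(P)<5: continue
            print(o,round(r["p"],2),np.round(r["rect"]),"med",np.round(np.median(P,0),3),"lo",np.round(np.percentile(P,2,0),3),"hi",np.round(np.percentile(P,98,0),3))
E
```

```text
pics
{'time': np.float64(0.0), 'joint_pos': array([ 0.985,  0.053,  1.614, -0.   ,  1.476, -0.119]), 'joint_vel': array([ 0.002,  0.001,  0.001, -0.001,  0.001, -0.001]), 'joint_efforts': array([-1.0000e-03, -3.9369e+01, -3.7017e+01, -0.0000e+00,  7.0000e-03,
       -0.0000e+00]), 'tool_pos': array([0.281, 0.558, 0.23 ]), 'tool_rot': array([-0.   ,  0.231,  0.973, -0.001]), 'contact_force': array([-0.601,  0.101,  0.237]), 'ft_torque': array([-0.008, -0.028,  0.046]), 'grasp_force': np.float64(0.0), 'gripper_width': np.float64(1.002)}
side [ 0.21333516 -0.58132035  0.39987529] -0.06503392819615736
rack 0.86 [280. 206. 128.  72.] med [ 0.589 -0.067  0.007] lo [ 0.525 -0.127  0.002] hi [0.687 0.089 0.025]
rack 0.57 [266. 185.  28.  53.] med [ 0.559 -0.04   0.069] lo [ 0.552 -0.045  0.015] hi [0.586 0.008 0.106]
tray 0.65 [317. 313. 204. 141.] med [ 0.466 -0.305  0.005] lo [ 0.346 -0.374  0.003] hi [ 0.631 -0.225  0.016]
pad 0.81 [182. 165.  37.  18.] med [0.509 0.28  0.011] lo [0.471 0.25  0.002] hi [0.551 0.328 0.013]
pad 0.31 [269. 150.  17.  25.] med [0.619 0.045 0.1  ] lo [ 0.589 -
[... 1140 characters left out ...]
lo [0.599 0.036 0.014] hi [0.638 0.077 0.118]
bottle 0.74 [236. 154.  21.  25.] med [0.612 0.054 0.08 ] lo [0.599 0.036 0.013] hi [0.634 0.078 0.118]
movement 0.74 [262. 152.  14.  20.] med [ 0.633 -0.005  0.029] lo [ 0.616 -0.022  0.018] hi [0.653 0.013 0.033]
loupe 0.45 [309. 185.  15.  19.] med [ 0.553 -0.101  0.03 ] lo [ 0.54  -0.114  0.009] hi [ 0.569 -0.088  0.034]
loupe 0.36 [398. 213.  95. 139.] med [ 0.487 -0.299  0.004] lo [ 0.352 -0.374  0.001] hi [ 0.628 -0.221  0.016]
oil_cup 0.7 [228. 190.  12.  11.] med [0.548 0.073 0.018] lo [0.534 0.06  0.007] hi [0.562 0.088 0.029]
oil_cup 0.46 [269. 178.  36.  23.] med [ 0.565 -0.011  0.105] lo [ 0.552 -0.039  0.019] hi [0.588 0.015 0.109]
```

View pics/a.png

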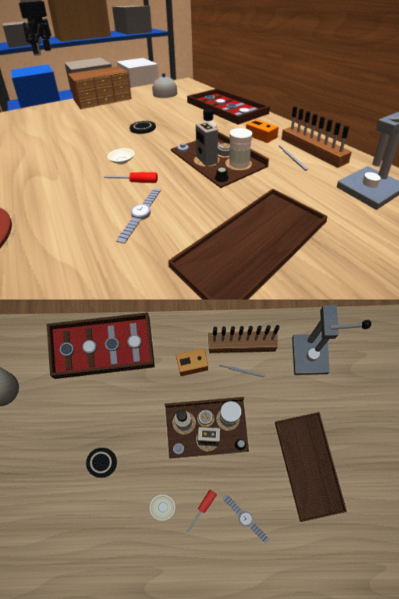

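The picture shows the stand (top view at about 207,428) with the bottle back left, jar back right, tester front centre and movement behind it. The pad is left at 100,462 and the tray right at 310,467. I'll refine the poses next.

```bash
cat >> h.py <<'E'
from scipy.spatial.transform import Rotation as Ro
from scipy.optimize import least_squares
def circ(P):
    P=P[:,:2]; r=least_squares(lambda q:np.hypot(P[:,0]-q[0],P[:,1]-q[1])-q[2],[*P.mean(0),.03],loss="soft_l1",f_scale=.002).x
    return r
def rect(P):
    c,(w,h),a=cv2.minAreaRect((P[:,:2]*1000).astype(np.float32)); return np.round(c,1),np.round((w,h),1),round(a,2)
def tool():
    s=state(); w,x,y,z=s["tool_rot"]; return s,np.array(s["tool_pos"]),Ro.from_quat([x,y,z,w])
def go(target,yaw=None,step=3.0,p=None,R=None):
    """yaw: world angle (rad) of the closing axis mod pi; prints turn and tool-frame shift (cm)"""
    if p is None: s,p,R=tool()
    M=R.as_matrix(); cur=np.arctan2(M[1,1],M[0,1]); 
    d=0
    if yaw is not None:
        d=(yaw-cur+np.pi/2)%np.pi-np.pi/2
    c=cur+d
    # ideal down pose: z=-Z, y=(cos c,sin c), x=y x z
    yv=np.array([np.cos(c),np.sin(c),0]);zv=np.array([0,0,-1.]);xv=np.cross(yv,zv)
    N=np.c_[xv,yv,zv]; sh=(np.array(target)-p)@N*100
    tilt=(R.inv()*Ro.from_matrix(N)).as_rotvec()
    n=int(np.ceil(np.abs(sh).max()/step))
    print("pos",np.round(p,4),"turn",np.round(tilt,3),"shift cm",np.round(sh,2),"n",n,"row",np.round(sh/max(n,1),3))
    return np.array(target),Ro.from_matrix(N)
def surf(f,r,zmin,zmax):
    P=cloud(f,r["pixels"]); return P[(P[:,2]>zmin)&(P[:,2]<zmax)]
E
python3 - <<'E'
from h import *
f=grab_frame("top"); w=grab_frame("wrist")
g=lambda o,i=0:regions_of(o,f)[i]
P=surf(f,g("tray"),-.01,.03); print("tray",rect(P))
P=surf(f,g("rack"),0,.015); print("rack",rect(P))
P=surf(f,g("rack"),.02,.032); print("lip",rect(P),len(P))
P=surf(f,g("pad"),.006,.02); print("pad",rect(P))
P=surf(f,g("jar"),.085,.11); print("jar",rect(P))
P=surf(f,g("tester"),.095,.115); print("tester",rect(P))
P=surf(f,g("bottle"),.105,.125); print("bottle",rect(P))
P=surf(f,g("movement"),.024,.04); print("mov",rect(P))
M=tool()[2].as_matrix(); c=-w["R"].T@w["t"]
print("wristcam in tool",(c-tool()[1])@M,"\n",np.round(w["R"]@M,2), w["fx"],w["k1"])
go([.50,0,.36],np.pi/2)
E
```

```text
tray (array([ 491.5, -299.8]), array([294.4, 137.5]), 11.17)
rack (array([610.5,  -7.4]), array([165.7, 231.2]), 3.59)
lip (array([618.5,  -7.4]), array([136.3, 226.1]), 3.7) 394
pad (array([513.1, 294. ]), array([85.1, 80.4]), 88.33)
jar (array([632.4, -71.7]), array([51.9, 53.5]), 89.89)
tester (array([571.2, -12.2]), array([57.6, 36.3]), 84.73)
bottle (array([621. ,  57.4]), array([25.5, 25.9]), 39.53)
mov (array([634.6,  -4.5]), array([37.8, 36.1]), 53.42)
wristcam in tool [ 0.07712576  0.00044587 -0.14287004] 
 [[-0.    1.   -0.  ]
 [-0.95 -0.   -0.3 ]
 [-0.3   0.    0.95]] 342.6267772965846 -0.07671453202529561
pos [0.2812 0.5581 0.2313] turn [-0.    -0.    -0.467] shift cm [-21.88 -55.81 -12.87] n 19 row [-1.151 -2.937 -0.678]
```

```bash
python3 - <<'E'
from h import *
go([.56,-.005,.26],np.pi/2,step=4)
E
```

```text
pos [0.2812 0.5581 0.2313] turn [-0.    -0.    -0.467] shift cm [-27.88 -56.31  -2.87] n 15 row [-1.858 -3.754 -0.192]
```

Call:
jog_arm --moves '[[[8.5, 0, 0, -0.5, 0, 0, -0.117], [8.5, 0, 0, -0.5, 0, 0, -0.117], [8.5, 0, 0, -0.5, 0, 0, -0.117], [8.5, 0, 0, -0.5, 0, 0, -0.116], [8.5, -1.75, -3.5, 0, 0, 0, 0], [8.5, -1.75, -3.5, 0, 0, 0, 0], [8.5, -1.75, -3.5, 0, 0, 0, 0], [8.5, -1.75, -3.5, 0, 0, 0, 0], [8.5, -1.75, -3.5, 0, 0, 0, 0], [8.5, -1.75, -3.5, 0, 0, 0, 0], [8.5, -1.75, -3.5, 0, 0, 0, 0], [8.5, -1.75, -3.5, 0, 0, 0, 0], [8.5, -1.75, -3.5, 0, 0, 0, 0], [8.5, -1.75, -3.5, 0, 0, 0, 0], [8.5, -1.75, -3.5, 0, 0, 0, 0], [8.5, -1.75, -3.5, 0, 0, 0, 0], [8.5, -1.75, -3.5, 0, 0, 0, 0], [8.5, -1.75, -3.5, 0, 0, 0, 0], [8.5, -1.75, -3.5, 0, 0, 0, 0], [8.5, -1.75, -3.5, 0, 0, 0, 0]]]'

```text
time: 3.17
tool_pos: [0.5619, -0.0038, 0.2515]
tool_rot: [0.0, 0.0, 1.0, 0.0]
contact_force: [1.0, -0.2, 0.1]
gripper_width: 0.996
grasp_force: 0.0
```

```bash
python3 - <<'E'
from h import *
f=grab_frame("wrist"); show(f,"b.png"); np.save("b.npy",f["depth"])
for o,a,b in (("rack",0.003,.015),("jar",.085,.11),("tester",.095,.115),("bottle",.105,.125),("movement",.022,.04),("loupe",.02,.045),("oil_cup",.01,.04)):
    for r in regions_of(o,f)[:2]:
        P=surf(f,r,a,b)
        if len(P)>10: print(o,round(r["p"],2),np.round(r["rect"]),rect(P),"z",np.round(np.median(P[:,2]),4))
E
```

```text
rack 0.89 [246. 183. 200. 145.] (array([602.5,  -7.5]), array([150.8, 230.7]), 3.79) z 0.0084
jar 0.81 [190. 227.  66.  71.] (array([620.9, -70.8]), array([54.1, 76.6]), 84.98) z 0.0961
tester 0.65 [245. 172.  65.  60.] (array([571.2, -12.2]), array([58.1, 36.4]), 84.74) z 0.1064
bottle 0.78 [310. 218.  57.  73.] (array([620.4,  57.6]), array([27. , 27.4]), 87.73) z 0.1159
movement 0.61 [252. 216.  35.  32.] (array([636. ,  -4.6]), array([38.4, 35.7]), 89.49) z 0.0301
loupe 0.91 [166. 145.  29.  28.] (array([ 554.7, -101.8]), array([24.4, 25.1]), 0.53) z 0.0323
oil_cup 0.94 [322. 138.  26.  27.] (array([546. ,  73.5]), array([30.8, 30.5]), 82.17) z 0.0186
```

View pics/b.png

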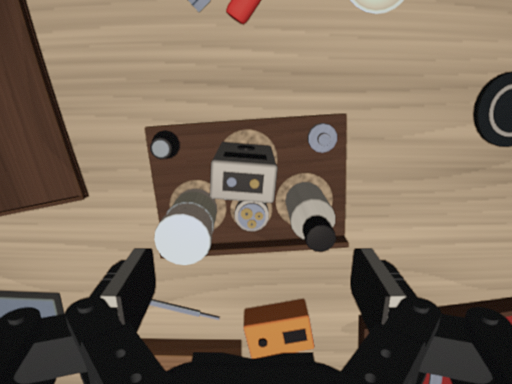

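The picture shows the jar lid at (183,240), tester (245,180), bottle cap (318,237), movement (250,215), loupe (165,145) and oil cup (322,138), all matching the networks' reports. I'll take the tester first.

```bash
python3 - <<'E'
from h import *
y=np.radians(84.74)
p,R=go([.5712,-.0122,.14],y,step=1.9)
p,R=go([.5712,-.0122,.061],y,step=2,p=p,R=R)
p,R=go([.5712,-.0122,.14],y,step=2,p=p,R=R)
p,R=go([.4032,-.3172,.14],y,step=3,p=p,R=R)
p,R=go([.4032,-.3172,.059],y,step=2,p=p,R=R)
E
```

```text
pos [ 0.561  -0.0007  0.2514] turn [0.    0.    0.094] shift cm [-1.12 -1.06 11.14] n 6 row [-0.187 -0.176  1.856]
pos [ 0.5712 -0.0122  0.14  ] turn [0. 0. 0.] shift cm [0.  0.  7.9] n 4 row [0.    0.    1.975]
pos [ 0.5712 -0.0122  0.061 ] turn [0. 0. 0.] shift cm [ 0.   0.  -7.9] n 4 row [ 0.     0.    -1.975]
pos [ 0.5712 -0.0122  0.14  ] turn [0. 0. 0.] shift cm [ 13.93 -31.91   0.  ] n 11 row [ 1.267 -2.901  0.   ]
pos [ 0.4032 -0.3172  0.14  ] turn [0. 0. 0.] shift cm [0.  0.  8.1] n 5 row [0.   0.   1.62]
```

Call:
jog_arm --moves '[[[8.5, 0, 0, 0, 0, 0, 0.094], [8.5, -0.19, -0.18, 1.86, 0, 0, 0], [8.5, -0.19, -0.18, 1.86, 0, 0, 0], [8.5, -0.19, -0.18, 1.86, 0, 0, 0], [8.5, -0.19, -0.18, 1.86, 0, 0, 0], [8.5, -0.19, -0.18, 1.86, 0, 0, 0], [8.5, -0.17, -0.16, 1.86, 0, 0, 0], [8.5, 0, 0, 0, 0, 0, 0], [8.5, 0, 0, 2, 0, 0, 0], [8.5, 0, 0, 2, 0, 0, 0], [8.5, 0, 0, 2, 0, 0, 0], [8.5, 0, 0, 1.9, 0, 0, 0], [8.5, 0, 0, 0, 0, 0, 0], [8.5, 0, 0, 0, 0, 0, 0]]]'

```text
time: 4.73
tool_pos: [0.571, -0.0126, 0.0608]
tool_rot: [-0.001, 0.046, 0.999, 0.0]
contact_force: [0.4, 0.2, 0.8]
gripper_width: 0.994
grasp_force: 0.0
```

```bash
python3 - <<'E'
from h import *
go([.5712,-.0122,.061],np.radians(84.74)); f=grab_frame("wrist"); show(f,"c.png")
E
```

```text
pos [ 0.571  -0.0126  0.0608] turn [ 0.    -0.001 -0.001] shift cm [-0.01  0.04 -0.02] n 1 row [-0.014  0.044 -0.02 ]
```

View pics/c.png

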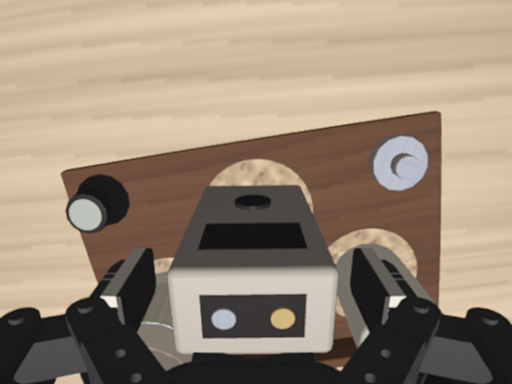

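The tester, at columns 175–335, sits centred between the fingers, whose inner faces are near 153 and 353. I'll close and lift.

Call:
jog_arm --moves '[[[5, 0, 0, 0, 0, 0, 0], [5, 0, 0, 0, 0, 0, 0], [5, 0, 0, 0, 0, 0, 0], [5, 0, 0, 0, 0, 0, 0], [5, 0, 0, 0, 0, 0, 0], [5, 0, 0, 0, 0, 0, 0], [5, 0, 0, -0.3, 0, 0, 0], [5, 0, 0, -0.8, 0, 0, 0], [5, 0, 0, -1, 0, 0, 0], [5, 0, 0, -1, 0, 0, 0]]]'

```text
time: 5.62
tool_pos: [0.5709, -0.0134, 0.092]
tool_rot: [-0.001, 0.047, 0.999, 0.0]
contact_force: [-0.3, -0.1, -3.4]
gripper_width: 0.677
grasp_force: 64.3
```

Call:
jog_arm --moves '[[[5, 0, 0, -1.5, 0, 0, 0], [5, 0, 0, -1.7, 0, 0, 0], [5, 0, 0, -1.7, 0, 0, 0], [5, 0.5, -1.4, 0, 0, 0, 0], [5, 1.27, -2.9, 0, 0, 0, 0], [5, 1.27, -2.9, 0, 0, 0, 0], [5, 1.27, -2.9, 0, 0, 0, 0], [5, 1.27, -2.9, 0, 0, 0, 0], [5, 1.27, -2.9, 0, 0, 0, 0], [5, 1.27, -2.9, 0, 0, 0, 0], [5, 1.27, -2.9, 0, 0, 0, 0], [5, 1.27, -2.9, 0, 0, 0, 0], [5, 1.27, -2.9, 0, 0, 0, 0], [5, 1.27, -2.9, 0, 0, 0, 0], [5, 0.8, -1.5, 0, 0, 0, 0], [5, 0, 0, 0, 0, 0, 0], [5, 0, 0, 0, 0, 0, 0]]]'

```text
time: 7.03
tool_pos: [0.4019, -0.3185, 0.1414]
tool_rot: [0.0, 0.048, 0.999, -0.0]
contact_force: [0.3, 0.3, -2.3]
gripper_width: 0.674
grasp_force: 65.0
```

```bash
python3 - <<'E'
from h import *
p,R=go([.4032,-.3172,.062]); go([.4032,-.3172,.058],p=p,R=R)
E
```

```text
pos [ 0.4019 -0.3185  0.1414] turn [-0.     0.001  0.   ] shift cm [-0.11  0.15  7.94] n 3 row [-0.038  0.049  2.648]
pos [ 0.4032 -0.3172  0.062 ] turn [0. 0. 0.] shift cm [0.  0.  0.4] n 1 row [0.  0.  0.4]
```

Call:
jog_arm --moves '[[[5, 0, 0, 1.5, 0, 0, 0], [5, 0, 0, 2, 0, 0, 0], [5, 0, 0, 2, 0, 0, 0], [5, 0, 0, 1.5, 0, 0, 0], [5, 0, 0, 0.7, 0, 0, 0], [5, 0, 0, 0.3, 0, 0, 0], [5, 0, 0, 0.1, 0, 0, 0], [5, 0, 0, 0.1, 0, 0, 0], [5, 0, 0, 0.1, 0, 0, 0], [5, 0, 0, 0, 0, 0, 0], [5, 0, 0, 0, 0, 0, 0]]]'

```text
time: 7.95
tool_pos: [0.4033, -0.3183, 0.0599]
tool_rot: [0.001, 0.047, 0.999, -0.0]
contact_force: [-1.3, 4.7, 5.2]
gripper_width: 0.674
grasp_force: 65.6
```

Call:
jog_arm --moves '[[[5, 0, 0, 0.05, 0, 0, 0], [5, 0, 0, 0, 0, 0, 0], [6.2, 0, 0, 0, 0, 0, 0], [6.6, 0, 0, 0, 0, 0, 0], [7.2, 0, 0, 0, 0, 0, 0], [8.5, 0, 0, 0, 0, 0, 0], [8.5, 0, 0, 0, 0, 0, 0], [8.5, 0, 0, 0, 0, 0, 0]]]'

```text
time: 8.62
tool_pos: [0.4023, -0.318, 0.0572]
tool_rot: [0.0, 0.047, 0.999, -0.0]
contact_force: [0.2, 0.2, 1.0]
gripper_width: 0.995
grasp_force: 0.0
```

```bash
python3 - <<'E'
from h import *
s=state(); print(s["contact_force"],s["gripper_width"])
f=grab_frame("wrist"); show(f,"d.png")
P=surf(f,regions_of("tester",f)[0],.09,.115); print(rect(P),np.median(P[:,2]))
p,R=go([.4035,-.3183,.19]); y=np.radians(85)
p,R=go([.6325,-.0715,.19],y,p=p,R=R); go([.6325,-.0715,.066],y,p=p,R=R)
E
```

```text
[0.2166801  0.16484984 1.01011182] 0.9951751135617326
(array([ 401.3, -317.4]), array([58.6, 37.1]), 85.2) 0.1031424879309949
pos [ 0.4022 -0.3179  0.0571] turn [ 0. -0.  0.] shift cm [ -0.13  -0.03 -13.29] n 5 row [-0.026 -0.005 -2.658]
pos [ 0.4035 -0.3183  0.19  ] turn [ 0.     0.    -0.007] shift cm [-20.66  26.58   0.  ] n 9 row [-2.296  2.954  0.   ]
pos [ 0.6325 -0.0715  0.19  ] turn [0. 0. 0.] shift cm [ 0.   0.  12.4] n 5 row [0.   0.   2.48]
```

View pics/d.png

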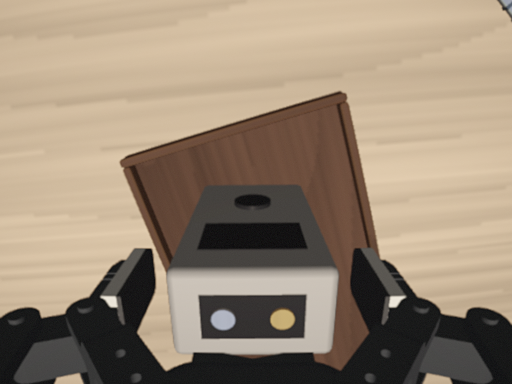

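The tester stands upright in the tray near its close end, between the open fingers. Next is the jar.

Call:
jog_arm --moves '[[[8.5, 0, 0, -1, 0, 0, 0], [8.5, 0, 0, -3, 0, 0, 0], [8.5, 0, 0, -3, 0, 0, 0], [8.5, 0, 0, -3, 0, 0, 0], [8.5, 0, 0, -3, 0, 0, 0], [8.5, -1.2, 1.5, -0.3, 0, 0, 0], [8.5, -2.3, 2.95, 0, 0, 0, 0], [8.5, -2.3, 2.95, 0, 0, 0, 0], [8.5, -2.3, 2.95, 0, 0, 0, 0], [8.5, -2.3, 2.95, 0, 0, 0, 0], [8.5, -2.3, 2.95, 0, 0, 0, 0], [8.5, -2.3, 2.95, 0, 0, 0, 0], [8.5, -2.3, 2.95, 0, 0, 0, 0], [8.5, -2.3, 2.95, 0, 0, 0, 0], [8.5, -1.2, 1.45, 0, 0, 0, 0], [8.5, 0, 0, 0, 0, 0, 0], [8.5, 0, 0, 0, 0, 0, 0]]]'

```text
time: 10.13
tool_pos: [0.6346, -0.0723, 0.1906]
tool_rot: [-0.0, 0.046, 0.999, -0.0]
contact_force: [-0.0, -0.5, -0.4]
gripper_width: 0.993
grasp_force: 0.0
```

```bash
python3 - <<'E'
from h import *
f=grab_frame("wrist")
P=surf(f,regions_of("jar",f)[0],.092,.11); print(rect(P),np.median(P[:,2]))
c=np.append(rect(P)[0]/1000,.065)
p,R=go([*c[:2],.19]); go(c,p=p,R=R)
E
```

```text
(array([631.8, -71.9]), array([52.9, 54.1]), 27.64) 0.09628137535321946
pos [ 0.6338 -0.0736  0.1905] turn [-0. -0. -0.] shift cm [0.21 0.15 0.05] n 1 row [0.213 0.154 0.048]
pos [ 0.6318 -0.0719  0.19  ] turn [0. 0. 0.] shift cm [ 0.   0.  12.5] n 5 row [0.  0.  2.5]
```

Call:
jog_arm --moves '[[[8.5, 0.2, 0.15, 1, 0, 0, 0], [8.5, 0, 0, 2.5, 0, 0, 0], [8.5, 0, 0, 2.5, 0, 0, 0], [8.5, 0, 0, 2.5, 0, 0, 0], [8.5, 0, 0, 2.5, 0, 0, 0], [8.5, 0, 0, 1.5, 0, 0, 0], [8.5, 0, 0, 0, 0, 0, 0], [8.5, 0, 0, 0, 0, 0, 0], [7, 0, 0, 0, 0, 0, 0], [6, 0, 0, 0, 0, 0, 0], [4.5, 0, 0, 0, 0, 0, 0], [4.5, 0, 0, 0, 0, 0, 0], [4.5, 0, 0, 0, 0, 0, 0], [4.5, 0, 0, 0, 0, 0, 0], [4.5, 0, 0, 0, 0, 0, 0]]]'

```text
time: 11.48
tool_pos: [0.6343, -0.072, 0.068]
tool_rot: [0.002, 0.047, 0.999, -0.001]
contact_force: [-0.0, -2.0, 5.9]
gripper_width: 0.624
grasp_force: 63.4
```

```bash
python3 - <<'E'
from h import *
s=state(); print(s["contact_force"],s["gripper_width"]*85.4,s["grasp_force"])
c=tool()[1]
p,R=go([c[0],c[1],.14]); a=np.radians(11.17); t=np.array([.4915,-.2998])+.09*np.array([np.cos(a),np.sin(a)])
p,R=go([*t,.14],p=p,R=R); print(t);go([*t,c[2]-.003],p=p,R=R)
E
```

```text
[-3.74544006e-03 -1.97076481e+00  5.90104025e+00] 53.27046272029787 63.410106897354126
pos [ 0.6343 -0.072   0.068 ] turn [-0.001  0.005  0.   ] shift cm [ 0.   0.  -7.2] n 3 row [ 0.     0.    -2.401]
pos [ 0.6343 -0.072   0.14  ] turn [0. 0. 0.] shift cm [  3.45 -21.46   0.  ] n 8 row [ 0.431 -2.682  0.   ]
[ 0.5797951  -0.28236514]
pos [ 0.5798 -0.2824  0.14  ] turn [0. 0. 0.] shift cm [0.  0.  7.5] n 3 row [0.    0.    2.501]
```

Call:
jog_arm --moves '[[[4.5, 0, 0, -0.3, 0, 0, 0], [4.5, 0, 0, -0.7, 0, 0, 0], [4.5, 0, 0, -1, 0, 0, 0], [4.5, 0, 0, -1.2, 0, 0, 0], [4.5, 0, 0, -1.5, 0, 0, 0], [4.5, 0, 0, -1.5, 0, 0, 0], [4.5, 0, 0, -1, 0, 0, 0], [4.5, 0, 0, 0, 0, 0, 0]]]'

```text
time: 12.15
tool_pos: [0.6347, -0.0719, 0.142]
tool_rot: [0.003, 0.047, 0.999, -0.001]
contact_force: [0.9, -1.1, -1.0]
gripper_width: 0.627
grasp_force: 63.1
```

```bash
python3 - <<'E'
from h import *
s=state(); print(s["contact_force"],s["gripper_width"]*85.4,s["grasp_force"])
f=grab_frame("wrist");g=grab_frame("side"); cv2.imwrite("pics/e.png",np.hstack([f["color"],g["color"]])[:,:,:][:, :] if 0 else cv2.resize(np.hstack([f["color"],g["color"]]),(800,300)))
go([.5798,-.2824,tool()[1][2]])
E
```

```text
[ 0.85058576 -1.13430963 -1.00115651] 53.58288063376743 63.111090660095215
pos [ 0.6328 -0.0715  0.1383] turn [-0.     0.002  0.   ] shift cm [  3.31 -21.5    0.  ] n 8 row [ 0.413 -2.687  0.   ]
```

View pics/e.png

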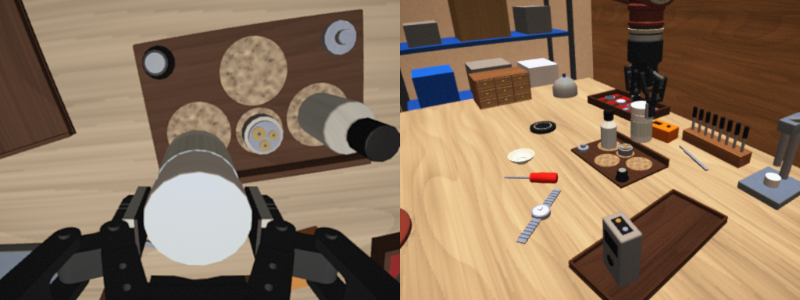

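The jar is held upright between the pads (wrist half, 197,215), and the side view shows the tester standing in the tray at (620,245). I'll carry the jar to the far slot.

Call:
jog_arm --moves '[[[4.5, 0.2, -1.2, 0, 0, 0, 0], [4.5, 0.4, -2.7, 0, 0, 0, 0], [4.5, 0.4, -2.7, 0, 0, 0, 0], [4.5, 0.4, -2.7, 0, 0, 0, 0], [4.5, 0.4, -2.7, 0, 0, 0, 0], [4.5, 0.4, -2.7, 0, 0, 0, 0], [4.5, 0.4, -2.7, 0, 0, 0, 0], [4.5, 0.4, -2.7, 0, 0, 0, 0], [4.5, 0.3, -1.4, 0, 0, 0, 0], [4.5, 0, 0, 0.5, 0, 0, 0], [4.5, 0, 0, 1.5, 0, 0, 0], [4.5, 0, 0, 2, 0, 0, 0], [4.5, 0, 0, 1.5, 0, 0, 0], [4.5, 0, 0, 0.8, 0, 0, 0], [4.5, 0, 0, 0.4, 0, 0, 0], [4.5, 0, 0, 0, 0, 0, 0], [4.5, 0, 0, 0, 0, 0, 0]]]'

```text
time: 13.67
tool_pos: [0.5798, -0.282, 0.0704]
tool_rot: [0.0, 0.047, 0.999, -0.0]
contact_force: [0.4, 0.4, -2.1]
gripper_width: 0.619
grasp_force: 63.4
```

Call:
jog_arm --moves '[[[4.5, 0, 0, 0.2, 0, 0, 0], [4.5, 0, 0, 0.1, 0, 0, 0], [4.5, 0, 0, 0.1, 0, 0, 0], [4.5, 0, 0, 0.1, 0, 0, 0], [4.5, 0, 0, 0, 0, 0, 0], [4.5, 0, 0, 0, 0, 0, 0]]]'

```text
time: 14.17
tool_pos: [0.5794, -0.2824, 0.0653]
tool_rot: [0.0, 0.047, 0.999, -0.0]
contact_force: [0.4, 0.3, -2.1]
gripper_width: 0.623
grasp_force: 63.4
```

Call:
jog_arm --moves '[[[4.5, 0, 0, 0.1, 0, 0, 0], [4.5, 0, 0, 0.05, 0, 0, 0], [4.5, 0, 0, 0.05, 0, 0, 0], [4.5, 0, 0, 0, 0, 0, 0], [4.5, 0, 0, 0, 0, 0, 0]]]'

```text
time: 14.58
tool_pos: [0.58, -0.2826, 0.0651]
tool_rot: [0.001, 0.047, 0.999, -0.0]
contact_force: [-1.9, 1.7, 6.5]
gripper_width: 0.626
grasp_force: 64.2
```

Contact is made, so I'll release gently.

Call:
jog_arm --moves '[[[5.6, 0, 0, 0, 0, 0, 0], [6, 0, 0, 0, 0, 0, 0], [6.5, 0, 0, 0, 0, 0, 0], [7.2, 0, 0, 0, 0, 0, 0], [8.5, 0, 0, 0, 0, 0, 0], [8.5, 0, 0, 0, 0, 0, 0], [8.5, 0, 0, 0, 0, 0, 0], [8.5, 0, 0, -0.5, 0, 0, 0], [8.5, 0, 0, -2, 0, 0, 0], [8.5, 0, 0, -3, 0, 0, 0], [8.5, 0, 0, -3, 0, 0, 0], [8.5, 0, 0, -3, 0, 0, 0], [8.5, 0, 0, -1, 0, 0, 0], [8.5, 0, 0, 0, 0, 0, 0]]]'

```text
time: 15.75
tool_pos: [0.5814, -0.2836, 0.1932]
tool_rot: [0.004, 0.047, 0.999, -0.002]
contact_force: [0.3, -0.5, 0.3]
gripper_width: 0.995
grasp_force: 0.0
```

```bash
python3 - <<'E'
from h import *
f=grab_frame("wrist")
P=surf(f,regions_of("jar",f)[0],.088,.1); print(rect(P),np.median(P[:,2]))
s,p,R=tool()
p,R=go([.6205,.0575,.19],np.radians(85)); go([.6205,.0575,.086],p=p,R=R)
E
```

```text
(array([ 578.3, -282.5]), array([53.3, 52.9]), 71.06) 0.0933148986572489
pos [ 0.5791 -0.2822  0.1875] turn [ 0.    -0.001 -0.007] shift cm [-1.17 34.2  -0.25] n 12 row [-0.097  2.85  -0.021]
pos [0.6205 0.0575 0.19  ] turn [0. 0. 0.] shift cm [ 0.   0.  10.4] n 4 row [0.  0.  2.6]
```

Call:
jog_arm --moves '[[[8.5, -0.05, 1.4, 0, 0, 0, 0], [8.5, -0.1, 2.85, 0, 0, 0, 0], [8.5, -0.1, 2.85, 0, 0, 0, 0], [8.5, -0.1, 2.85, 0, 0, 0, 0], [8.5, -0.1, 2.85, 0, 0, 0, 0], [8.5, -0.1, 2.85, 0, 0, 0, 0], [8.5, -0.1, 2.85, 0, 0, 0, 0], [8.5, -0.1, 2.85, 0, 0, 0, 0], [8.5, -0.1, 2.85, 0, 0, 0, 0], [8.5, -0.1, 2.85, 0, 0, 0, 0], [8.5, -0.1, 2.85, 0, 0, 0, 0], [8.5, -0.1, 2.85, 0, 0, 0, 0], [7, -0.02, 1.45, 0, 0, 0, 0], [6.5, 0, 0, 0, 0, 0, 0], [6.5, 0, 0, 0, 0, 0, 0]]]'

```text
time: 17.1
tool_pos: [0.6221, 0.0577, 0.1864]
tool_rot: [-0.001, 0.046, 0.999, -0.0]
contact_force: [0.8, 0.4, 0.0]
gripper_width: 0.763
grasp_force: 0.0
```

```bash
python3 - <<'E'
from h import *
f=grab_frame("wrist")
P=surf(f,regions_of("bottle",f)[0],.112,.122); print(rect(P),np.median(P[:,2]))
c=rect(P)[0]/1000
p,R=go([*c[:2],.186]); go([*c,.086],p=p,R=R)
E
```

```text
(array([620.9,  57.8]), array([26.6, 26.3]), 45.62) 0.11618985378159583
pos [0.6225 0.0562 0.1872] turn [-0.001 -0.002 -0.   ] shift cm [0.18 0.14 0.12] n 1 row [0.177 0.143 0.124]
pos [0.6209 0.0578 0.186 ] turn [0. 0. 0.] shift cm [ 0.  0. 10.] n 4 row [0.  0.  2.5]
```

Call:
jog_arm --moves '[[[6, 0.18, 0.14, 1.1, 0, 0, 0], [5.5, 0, 0, 2, 0, 0, 0], [5, 0, 0, 2.5, 0, 0, 0], [5, 0, 0, 2.5, 0, 0, 0], [5, 0, 0, 1.5, 0, 0, 0], [5, 0, 0, 0.5, 0, 0, 0], [5, 0, 0, 0, 0, 0, 0], [5, 0, 0, 0, 0, 0, 0], [4, 0, 0, 0, 0, 0, 0], [3.2, 0, 0, 0, 0, 0, 0], [2, 0, 0, 0, 0, 0, 0], [2, 0, 0, 0, 0, 0, 0], [2, 0, 0, 0, 0, 0, 0], [2, 0, 0, 0, 0, 0, 0], [2, 0, 0, 0, 0, 0, 0]]]'

```text
time: 18.45
tool_pos: [0.6227, 0.0583, 0.0892]
tool_rot: [0.002, 0.047, 0.999, -0.0]
contact_force: [-0.5, -1.6, 6.6]
gripper_width: 0.31
grasp_force: 59.0
```

```bash
python3 - <<'E'
from h import *
s=state(); print(s["contact_force"],s["gripper_width"]*85.4,s["grasp_force"])
c=tool()[1]
p,R=go([c[0],c[1],.18]); 
p,R=go([.4915,-.2998,.18],p=p,R=R); go([.4915,-.2998,c[2]-.003],p=p,R=R)
E
```

```text
[-0.46775177 -1.56593445  6.55878426] 26.464369252546575 59.03286695480347
pos [0.6227 0.0583 0.0892] turn [-0.     0.003  0.   ] shift cm [ 0.    0.   -9.08] n 4 row [ 0.     0.    -2.269]
pos [0.6227 0.0583 0.18  ] turn [0. 0. 0.] shift cm [  9.71 -36.88   0.  ] n 13 row [ 0.747 -2.837  0.   ]
pos [ 0.4915 -0.2998  0.18  ] turn [0. 0. 0.] shift cm [0.   0.   9.38] n 4 row [0.    0.    2.344]
```

Call:
jog_arm --moves '[[[2, 0, 0, -0.3, 0, 0, 0], [2, 0, 0, -0.8, 0, 0, 0], [2, 0, 0, -1.5, 0, 0, 0], [2, 0, 0, -2.2, 0, 0, 0], [2, 0, 0, -2.2, 0, 0, 0], [2, 0.3, -1.4, -1, 0, 0, 0], [2, 0.75, -2.84, 0, 0, 0, 0], [2, 0.75, -2.84, 0, 0, 0, 0], [2, 0.75, -2.84, 0, 0, 0, 0], [2, 0.75, -2.84, 0, 0, 0, 0], [2, 0.75, -2.84, 0, 0, 0, 0], [2, 0.75, -2.84, 0, 0, 0, 0], [2, 0.75, -2.84, 0, 0, 0, 0], [2, 0.75, -2.84, 0, 0, 0, 0], [2, 0.75, -2.84, 0, 0, 0, 0], [2, 0.75, -2.84, 0, 0, 0, 0], [2, 0.75, -2.84, 0, 0, 0, 0], [2, 0.75, -2.84, 0, 0, 0, 0], [2, 0.4, -1.4, 0, 0, 0, 0], [2, 0, 0, 0, 0, 0, 0]]]'

```text
time: 20.12
tool_pos: [0.4886, -0.3019, 0.1668]
tool_rot: [-0.001, 0.049, 0.999, -0.0]
contact_force: [-0.2, -0.1, -1.1]
gripper_width: 0.306
grasp_force: 59.3
```

```bash
python3 - <<'E'
from h import *
s=state(); print(s["contact_force"],s["gripper_width"]*85.4,s["grasp_force"])
go([.4915,-.2998,.092])
E
```

```text
[-0.21828989 -0.13203027 -1.07964914] 26.138505506960115 59.2594438791275
pos [ 0.4886 -0.3019  0.1668] turn [-0.    -0.001 -0.   ] shift cm [-0.27  0.24  7.48] n 3 row [-0.091  0.08   2.493]
```

Call:
jog_arm --moves '[[[2, 0, 0, 1, 0, 0, 0], [2, 0, 0, 2, 0, 0, 0], [2, 0, 0, 2, 0, 0, 0], [2, 0, 0, 1.5, 0, 0, 0], [2, 0, 0, 0.7, 0, 0, 0], [2, 0, 0, 0.3, 0, 0, 0], [2, 0, 0, 0.1, 0, 0, 0], [2, 0, 0, 0.1, 0, 0, 0], [2, 0, 0, 0.1, 0, 0, 0], [2, 0, 0, 0, 0, 0, 0], [2, 0, 0, 0, 0, 0, 0]]]'

```text
time: 21.03
tool_pos: [0.4907, -0.2998, 0.0901]
tool_rot: [0.001, 0.047, 0.999, -0.0]
contact_force: [-0.5, 0.2, -1.3]
gripper_width: 0.312
grasp_force: 59.3
```

Call:
jog_arm --moves '[[[2, 0, 0, 0.1, 0, 0, 0], [2, 0, 0, 0.1, 0, 0, 0], [2, 0, 0, 0.1, 0, 0, 0], [2, 0, 0, 0, 0, 0, 0], [2, 0, 0, 0, 0, 0, 0]]]'

```text
time: 21.45
tool_pos: [0.4903, -0.2996, 0.0863]
tool_rot: [0.0, 0.047, 0.999, -0.0]
contact_force: [-0.3, -0.2, -1.3]
gripper_width: 0.307
grasp_force: 59.6
```

Call:
jog_arm --moves '[[[2, 0, 0, 0.1, 0, 0, 0], [2, 0, 0, 0.1, 0, 0, 0], [2, 0, 0, 0, 0, 0, 0], [2, 0, 0, 0, 0, 0, 0]]]'

```text
time: 21.78
tool_pos: [0.4909, -0.2999, 0.0862]
tool_rot: [0.001, 0.047, 0.999, -0.0]
contact_force: [-2.4, 1.3, 7.9]
gripper_width: 0.306
grasp_force: 60.3
```

Contact. I'll release and rise.

Call:
jog_arm --moves '[[[2.9, 0, 0, 0, 0, 0, 0], [3.3, 0, 0, 0, 0, 0, 0], [3.8, 0, 0, 0, 0, 0, 0], [4.5, 0, 0, 0, 0, 0, 0], [5.5, 0, 0, 0, 0, 0, 0], [6, 0, 0, 0, 0, 0, 0], [6, 0, 0, 0, 0, 0, 0], [6, 0, 0, -0.5, 0, 0, 0], [6, 0, 0, -2, 0, 0, 0], [6, 0, 0, -3, 0, 0, 0], [6, 0, 0, -3, 0, 0, 0], [6, 0, 0, -2, 0, 0, 0], [6, 0, 0, 0, 0, 0, 0]]]'

```text
time: 22.87
tool_pos: [0.4929, -0.3015, 0.1961]
tool_rot: [0.004, 0.047, 0.999, -0.003]
contact_force: [0.5, -0.7, 0.1]
gripper_width: 0.7
grasp_force: 0.0
```

```bash
python3 - <<'E'
from h import *
f=grab_frame("wrist")
P=surf(f,regions_of("bottle",f)[0],.108,.12); print(rect(P),np.median(P[:,2]))
go([.585,-.005,.20],np.radians(93.8))
E
```

```text
(array([ 489.5, -300.2]), array([27.4, 26.5]), 64.47) 0.11322372583851632
pos [ 0.4907 -0.2998  0.1904] turn [-0.001  0.002 -0.16 ] shift cm [-11.36  28.79  -0.96] n 10 row [-1.136  2.879 -0.096]
```

Call:
jog_arm --moves '[[[6, 0, 0, -0.5, 0, 0, -0.08], [6, 0, 0, -0.5, 0, 0, -0.08], [6, -0.6, 1.4, 0, 0, 0, 0], [6, -1.14, 2.88, 0, 0, 0, 0], [6, -1.14, 2.88, 0, 0, 0, 0], [6, -1.14, 2.88, 0, 0, 0, 0], [6, -1.14, 2.88, 0, 0, 0, 0], [6, -1.14, 2.88, 0, 0, 0, 0], [6, -1.14, 2.88, 0, 0, 0, 0], [6, -1.14, 2.88, 0, 0, 0, 0], [6, -1.14, 2.88, 0, 0, 0, 0], [6, -1.14, 2.88, 0, 0, 0, 0], [6, -0.5, 1.4, 0, 0, 0, 0], [6, 0, 0, 0, 0, 0, 0], [6, 0, 0, 0, 0, 0, 0]]]'

```text
time: 24.22
tool_pos: [0.5836, -0.0048, 0.1969]
tool_rot: [-0.002, -0.034, 0.999, 0.0]
contact_force: [-0.0, 0.2, 0.1]
gripper_width: 0.701
grasp_force: 0.0
```

```bash
python3 - <<'E'
from h import *
f=grab_frame("wrist"); show(f,"f.png"); t=grab_frame("top")
np.savez("f.npz",**f); np.savez("t.npz",**t)
P=surf(f,regions_of("movement",f)[0],.02,.036); print("mov",rect(P),np.median(P[:,2]),circ(P))
for g in (f,t):
    P=surf(g,regions_of("rack",g)[0],.004,.013); print("rack",rect(P))
    hsv=cv2.cvtColor(g["color"],cv2.COLOR_BGR2HSV); C=cloud(g,np.ones(g["depth"].shape,bool)); 
    v,u=np.nonzero(g["depth"]>0); val=g["color"][v,u].max(1)
    o=np.array([582.5,-8.8])/1000;a=np.radians(3.79);A=np.array([[np.cos(a),-np.sin(a)],[np.sin(a),np.cos(a)]])
    L=(C[:,:2]-o)@A
    for s in ((-10,0),(45,64),(45,-64),(52,0)):
        d=np.hypot(*(L-np.array(s)/1000).T); m=(d<.042)&(abs(C[:,2]-.008)<.006)&(val>105)
        q=C[m,:2]; (c,r)=cv2.minEnclosingCircle((q*1000).astype(np.float32)); h=rect(q)
        print(s,"pred",np.round((A@np.array(s)/1000+o)*1000,1),"cork",h,np.round(c,1),round(r,1),np.round(q.mean(0)*1000,1),len(q), "bg",np.median(val[(d<.042)]))
E
```

```text
mov (array([634.2,  -4.8]), array([37.9, 38.6]), 3.82) 0.029980963635247736 [ 0.63281596 -0.00505972  0.01352959]
rack (array([602.8,  -7.7]), array([151.5, 230.4]), 3.63)
(-10, 0) pred [572.5  -9.5] cork (array([574.2,  -7.8]), array([74.1, 68.9]), 41.91) [576.1  -9.1] 38.4 [572.7  -9.5] 3972 bg 22.0
(45, 64) pred [623.2  58. ] cork (array([624. ,  57.8]), array([69.2, 70.7]), 51.56) [624.1  54.5] 38.4 [622.5  57.4] 3382 bg 140.0
(45, -64) pred [631.6 -69.7] cork (array([631.4, -69.6]), array([69.8, 69.9]), 43.79) [632.7 -66.2] 38.6 [630.8 -69.2] 3383 bg 149.0
(52, 0) pred [634.4  -5.4] cork (array([627.9,  -3.3]), array([83.8, 70.2]), 72.74) [634.3  -5.3] 41.9 [621.1  -6.4] 1645 bg 142.0Traceback (most recent call last):
  File "<stdin>", line 6, in <module>
IndexError: list index out of range
```

View pics/f.png

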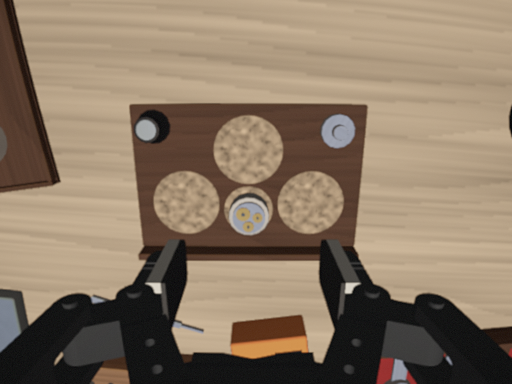

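The picture shows the three bare cork spots at (248,149), (187,202) and (311,202), the movement at (248,213), and the loupe and oil cup undisturbed. The spots match the predicted rack pose within about 1 mm. Next, the movement.

```bash
python3 - <<'E'
from h import *
p,R=go([.6344,-.0049,.09],np.radians(93.7)); go([.6344,-.0049,.0115],p=p,R=R)
E
```

```text
pos [ 0.5843 -0.0065  0.1988] turn [-0.    -0.001 -0.   ] shift cm [-5.01 -0.17 10.88] n 4 row [-1.253 -0.042  2.72 ]
pos [ 0.6344 -0.0049  0.09  ] turn [0. 0. 0.] shift cm [0.   0.   7.85] n 3 row [0.    0.    2.617]
```

Call:
jog_arm --moves '[[[6.5, -1.25, -0.04, 2, 0, 0, 0], [6.5, -1.25, -0.04, 2.3, 0, 0, 0], [6.5, -1.25, -0.04, 2.3, 0, 0, 0], [6.5, -1.26, -0.05, 2.3, 0, 0, 0], [6.5, 0, 0, 2, 0, 0, 0], [6.5, 0, 0, 0, 0, 0, 0], [6.5, 0, 0, 2, 0, 0, 0], [6.5, 0, 0, 2, 0, 0, 0], [6.5, 0, 0, 2, 0, 0, 0], [6.5, 0, 0, 1, 0, 0, 0], [6.5, 0, 0, 0.4, 0, 0, 0], [6.5, 0, 0, 0, 0, 0, 0], [6.5, 0, 0, 0, 0, 0, 0]]]'

```text
time: 25.55
tool_pos: [0.6356, -0.0041, 0.0176]
tool_rot: [0.001, -0.033, 0.999, -0.0]
contact_force: [-0.1, -0.1, -0.3]
gripper_width: 0.761
grasp_force: 0.0
```

```bash
python3 - <<'E'
from h import *
go([.6344,-.0049,.0115],np.radians(93.7)); f=grab_frame("wrist"); show(f,"g.png")
E
```

```text
pos [ 0.6356 -0.0041  0.0176] turn [-0.     0.002  0.001] shift cm [ 0.12 -0.08  0.61] n 1 row [ 0.124 -0.075  0.613]
```

View pics/g.png

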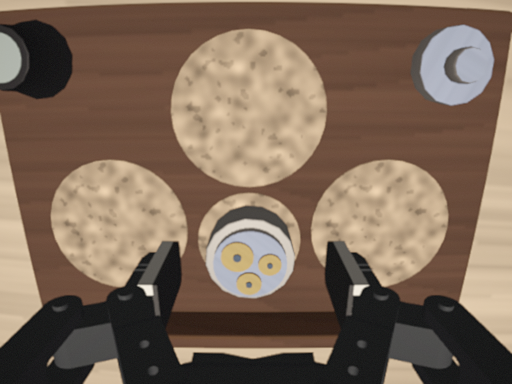

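The movement, at columns 206–294, is centred between the fingers at 180 and 327. I'll go the last 6 mm and grip.

Call:
jog_arm --moves '[[[6.5, 0.1, -0.05, 0.3, 0, 0, 0], [6, 0, 0, 0.3, 0, 0, 0], [5.5, 0, 0, 0, 0, 0, 0], [5, 0, 0, 0, 0, 0, 0], [4.5, 0, 0, 0, 0, 0, 0], [3.2, 0, 0, 0, 0, 0, 0], [3.2, 0, 0, 0, 0, 0, 0], [3.2, 0, 0, 0, 0, 0, 0], [3.2, 0, 0, 0, 0, 0, 0]]]'

```text
time: 26.35
tool_pos: [0.6343, -0.0044, 0.0108]
tool_rot: [0.001, -0.033, 0.999, -0.0]
contact_force: [-0.1, 0.1, 2.4]
gripper_width: 0.44
grasp_force: 60.4
```

```bash
python3 - <<'E'
from h import *
s=state(); print(s["contact_force"],s["gripper_width"]*85.4,s["grasp_force"])
c=tool()[1]; p,R=go([c[0],c[1],.08]); p,R=go([.49,.293,.12],p=p,R=R)
E
```

```text
[-0.08422325  0.1085066   2.35280121] 37.56116090117057 60.3912878036499
pos [ 0.6343 -0.0044  0.0108] turn [-0.     0.001  0.   ] shift cm [ 0.    0.   -6.92] n 3 row [ 0.     0.    -2.307]
pos [ 0.6343 -0.0044  0.08  ] turn [0. 0. 0.] shift cm [12.43 30.63 -4.  ] n 11 row [ 1.13   2.784 -0.364]
```

Call:
jog_arm --moves '[[[3.2, 0, 0, -0.3, 0, 0, 0], [3.2, 0, 0, -1, 0, 0, 0], [3.2, 0, 0, -2, 0, 0, 0], [3.2, 0, 0, -2.5, 0, 0, 0], [3.2, 0, 0, -2.5, 0, 0, 0], [3.2, 0.5, 1.4, -1.5, 0, 0, 0], [3.2, 1.13, 2.8, -1, 0, 0, 0], [3.2, 1.13, 2.8, 0, 0, 0, 0], [3.2, 1.13, 2.8, 0, 0, 0, 0], [3.2, 1.13, 2.8, 0, 0, 0, 0], [3.2, 1.13, 2.8, 0, 0, 0, 0], [3.2, 1.13, 2.8, 0, 0, 0, 0], [3.2, 1.13, 2.8, 0, 0, 0, 0], [3.2, 1.13, 2.8, 0, 0, 0, 0], [3.2, 1.13, 2.8, 0, 0, 0, 0], [3.2, 1.13, 2.8, 0, 0, 0, 0], [3.2, 0.6, 1.4, 0, 0, 0, 0], [3.2, 0, 0, 0, 0, 0, 0], [3.2, 0, 0, 0, 0, 0, 0]]]'

```text
time: 27.93
tool_pos: [0.4893, 0.2952, 0.1185]
tool_rot: [0.0, -0.034, 0.999, -0.0]
contact_force: [0.3, -0.2, 0.1]
gripper_width: 0.44
grasp_force: 60.3
```

```bash
python3 - <<'E'
from h import *
f=grab_frame("wrist"); show(f,"i.png"); t=grab_frame("top")
s,p,R=tool(); M=R.as_matrix()
P=surf(f,regions_of("movement",f)[0],-1,1); L=(P-p)@M; print("mov in tool",np.round(np.percentile(L,[3,50,97],0),4))
for n,g in(("w",f),("t",t)):
    for r in regions_of("pad",g)[:2]:
        P=surf(g,r,.008,.016); 
        if len(P)>10: print(n,round(r["p"],2),rect(P),np.median(P[:,2]))
        P=surf(g,r,-.003,.016); 
        if len(P)>10: print(n,rect(P))
go([.513,.294,.03])
E
```

```text
Traceback (most recent call last):
IndexError: list index out of range
```

View pics/i.png

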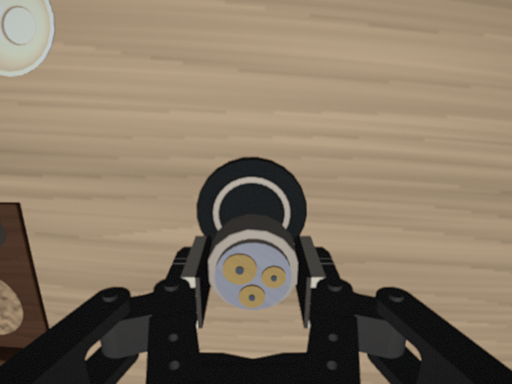

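The movement is held level at (253,270), above and just beyond the pad at (252,208). I'll fit the pad and the held offset.

```bash
python3 - <<'E'
from h import *
f=grab_frame("wrist"); t=grab_frame("top")
s,p,R=tool(); M=R.as_matrix()
ok=f["depth"]>0; C=cloud(f,ok); L=(C-p)@M; v,u=np.nonzero(ok); col=f["color"][v,u].astype(int)
m=(abs(L[:,0])<.035)&(abs(L[:,1])<.0165)&(L[:,2]<.005)&(L[:,2]>-.03); Q=L[m]
print("mov z hist",np.round(np.percentile(Q[:,2],[5,25,50,75,95]),4)); top=Q[Q[:,2]<np.percentile(Q[:,2],50)+.004]
print("mov x range",np.round(np.percentile(top[:,0],[0.5,2,50,98,99.5]),4),"y",np.round(np.percentile(top[:,1],[1,50,99]),4))
for n,g in(("w",f),("t",t)):
    ok=g["depth"]>0; C=cloud(g,ok); v,u=np.nonzero(ok); col=g["color"][v,u].max(1)
    m=(np.hypot(C[:,0]-.513,C[:,1]-.293)<.06)&(C[:,2]>.007)&(C[:,2]<.017); q=C[m]; print(n,len(q),rect(q),np.median(q[:,2]))
    h=cv2.convexHull((q[:,:2]*1000).astype(np.float32)).reshape(-1,2)/1000; print(circ(h))
    m&=col>90; q=C[m]; q=q[np.hypot(q[:,0]-.513,q[:,1]-.293)<.035]; print("ring",len(q),rect(q),circ(q))
E
```

```text
mov z hist [-0.0215 -0.0204 -0.0194 -0.0154 -0.004 ]
mov x range [-0.0168 -0.015   0.0024  0.0165  0.0181] y [-0.0156  0.0005  0.0158]
w 6129 (array([502.9, 295.8]), array([68.1, 86.8]), 2.51) 0.012485700899420703
[0.51182692 0.29603006 0.04321028]
ring 898 (array([504. , 295.8]), array([43.5, 60.7]), 1.52) [0.51250254 0.29616191 0.02804404]
t 844 (array([514.1, 290.6]), array([87. , 77.4]), 14.07) 0.011753416833724299
[0.51336563 0.29462262 0.043194  ]
ring 145 (array([516.4, 291.9]), array([59.3, 51.1]), 24.82) [0.51426682 0.29596517 0.02801932]
```

```bash
python3 - <<'E'
from h import *
p,R=go([.5133,.2958,.02])
E
```

```text
pos [0.4902 0.2938 0.1182] turn [-0.  0.  0.] shift cm [-2.32  0.05  9.82] n 4 row [-0.58   0.012  2.456]
```

Call:
jog_arm --moves '[[[3.2, -0.58, 0.01, 1, 0, 0, 0], [3.2, -0.58, 0.02, 2, 0, 0, 0], [3.2, -0.58, 0.01, 2, 0, 0, 0], [3.2, -0.58, 0.01, 2, 0, 0, 0], [3.2, 0, 0, 1.5, 0, 0, 0], [3.2, 0, 0, 0.8, 0, 0, 0], [3.2, 0, 0, 0.4, 0, 0, 0], [3.2, 0, 0, 0, 0, 0, 0], [3.2, 0, 0, 0, 0, 0, 0]]]'

```text
time: 28.93
tool_pos: [0.5133, 0.2969, 0.0217]
tool_rot: [0.0, -0.033, 0.999, 0.0]
contact_force: [-0.2, 0.8, -0.2]
gripper_width: 0.442
grasp_force: 60.3
```

```bash
python3 - <<'E'
from h import *
p,R=go([.5133,.2958,.015]); print(state()["contact_force"])
E
```

```text
pos [0.5133 0.2969 0.0217] turn [ 0.     0.001 -0.   ] shift cm [ 0.01 -0.11  0.67] n 1 row [ 0.007 -0.107  0.672]
[-0.24878972  0.77292317 -0.22620909]
```

Call:
jog_arm --moves '[[[3.2, 0, -0.1, 0.2, 0, 0, 0], [3.2, 0, 0, 0.2, 0, 0, 0], [3.2, 0, 0, 0.1, 0, 0, 0], [3.2, 0, 0, 0.1, 0, 0, 0], [3.2, 0, 0, 0.05, 0, 0, 0], [3.2, 0, 0, 0, 0, 0, 0], [3.2, 0, 0, 0, 0, 0, 0]]]'

```text
time: 29.52
tool_pos: [0.5129, 0.2959, 0.0148]
tool_rot: [0.0, -0.033, 0.999, 0.0]
contact_force: [0.1, -0.6, -0.3]
gripper_width: 0.438
grasp_force: 60.4
```

Call:
jog_arm --moves '[[[3.2, 0, 0, 0.05, 0, 0, 0], [3.2, 0, 0, 0.05, 0, 0, 0], [3.2, 0, 0, 0.05, 0, 0, 0], [3.2, 0, 0, 0, 0, 0, 0], [3.2, 0, 0, 0, 0, 0, 0]]]'

```text
time: 29.93
tool_pos: [0.5129, 0.2959, 0.0147]
tool_rot: [-0.0, -0.033, 0.999, -0.0]
contact_force: [-5.1, -1.4, 9.9]
gripper_width: 0.437
grasp_force: 61.1
```

Call:
jog_arm --moves '[[[3.2, 0, 0, -0.04, 0, 0, 0], [3.9, 0, 0, 0, 0, 0, 0], [4.3, 0, 0, 0, 0, 0, 0], [4.8, 0, 0, 0, 0, 0, 0], [5.5, 0, 0, 0, 0, 0, 0], [6.2, 0, 0, 0, 0, 0, 0], [6.2, 0, 0, 0, 0, 0, 0], [6.2, 0, 0, -0.5, 0, 0, 0], [6.2, 0, 0, -2, 0, 0, 0], [6.2, 0, 0, -3, 0, 0, 0], [6.2, 0, 0, -3, 0, 0, 0], [6.2, 1, 0, -3, 0, 0, 0], [6.2, 1, 0, -3, 0, 0, 0], [6.2, 0, 0, -2, 0, 0, 0], [6.2, 0, 0, 0, 0, 0, 0], [6.2, 0, 0, 0, 0, 0, 0]]]'

```text
time: 31.27
tool_pos: [0.4938, 0.2949, 0.1806]
tool_rot: [0.002, -0.033, 0.999, 0.001]
contact_force: [-0.4, 0.6, -0.8]
gripper_width: 0.727
grasp_force: 0.0
```

```bash
python3 - <<'E'
from h import *
f=grab_frame("wrist"); show(f,"j.png")
ok=f["depth"]>0; C=cloud(f,ok); v,u=np.nonzero(ok); d=np.hypot(C[:,0]-.513,C[:,1]-.296)
m=(d<.06)&(C[:,2]>.007)&(C[:,2]<.017); h=cv2.convexHull((C[m][:,:2]*1000).astype(np.float32)).reshape(-1,2)/1000; print("pad",circ(h))
for lo,hi in((.026,.033),(.0325,.038)):
    m=(d<.03)&(C[:,2]>lo)&(C[:,2]<hi); print("mov",rect(C[m]),len(C[m]),np.median(C[m][:,2]))
s,p,R=tool(); print(p)
p,R=go([.4902,-.2998,.19],np.radians(85)); go([.4902,-.2998,.086],p=p,R=R)
E
```

```text
pad [0.51211022 0.29594184 0.04331495]
mov (array([513.9, 296.8]), array([38.3, 39. ]), 1.77) 490 0.03028496038760562
mov (array([514.4, 296.5]), array([31.8, 30.5]), 4.49) 970 0.034833481528234594
[0.49281708 0.29445405 0.17848499]
pos [0.4928 0.2945 0.1785] turn [0.    0.    0.154] shift cm [ -4.92 -59.22  -1.15] n 20 row [-0.246 -2.961 -0.058]
pos [ 0.4902 -0.2998  0.19  ] turn [0. 0. 0.] shift cm [ 0.   0.  10.4] n 4 row [0.  0.  2.6]
```

View pics/j.png

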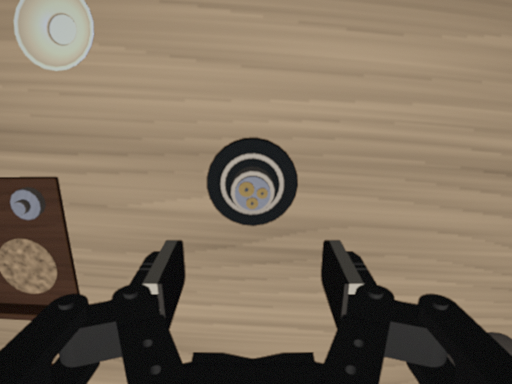

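The movement is gears up at (252,192), within about 1.5 mm of the pad's middle. I'll now return the bottle.

Call:
jog_arm --moves '[[[6, 0, 0, -0.6, 0, 0, 0.077], [6, 0, 0, -0.5, 0, 0, 0.077], [6, -0.1, -2, 0, 0, 0, 0], [6, -0.35, -3.9, 0, 0, 0, 0], [6, -0.35, -3.9, 0, 0, 0, 0], [6, -0.35, -3.9, 0, 0, 0, 0], [6, -0.35, -3.9, 0, 0, 0, 0], [6, -0.35, -3.9, 0, 0, 0, 0], [6, -0.35, -3.9, 0, 0, 0, 0], [6, -0.35, -3.9, 0, 0, 0, 0], [6, -0.35, -3.9, 0, 0, 0, 0], [6, -0.35, -3.9, 0, 0, 0, 0], [6, -0.35, -3.9, 0, 0, 0, 0], [6, -0.35, -3.9, 0, 0, 0, 0], [6, -0.35, -3.9, 0, 0, 0, 0], [6, -0.35, -3.9, 0, 0, 0, 0], [6, -0.35, -3.9, 0, 0, 0, 0], [6, 0, -2.6, 0, 0, 0, 0], [6, 0, 0, 0, 0, 0, 0], [6, 0, 0, 0, 0, 0, 0]]]'

```text
time: 32.98
tool_pos: [0.4896, -0.3001, 0.1869]
tool_rot: [-0.002, 0.045, 0.999, 0.002]
contact_force: [-0.2, 1.0, 0.3]
gripper_width: 0.7
grasp_force: 0.0
```

```bash
python3 - <<'E'
from h import *
f=grab_frame("wrist")
P=surf(f,regions_of("bottle",f)[0],.108,.12); print(rect(P),np.median(P[:,2]))
c=rect(P)[0]/1000
p,R=go([*c,.186],np.radians(85)); go([*c,.083],p=p,R=R)
E
```

```text
(array([ 489.4, -300.4]), array([26.4, 26.9]), 33.95) 0.11319479297292229
pos [ 0.4902 -0.2985  0.1877] turn [ 0.002 -0.003 -0.   ] shift cm [ 0.06 -0.2   0.17] n 1 row [ 0.06  -0.199  0.17 ]
pos [ 0.4894 -0.3004  0.186 ] turn [0. 0. 0.] shift cm [ 0.   0.  10.3] n 4 row [0.    0.    2.575]
```

Call:
jog_arm --moves '[[[6, 0.06, -0.2, 1.2, 0, 0, 0], [5.5, 0, 0, 2, 0, 0, 0], [5, 0, 0, 2.5, 0, 0, 0], [5, 0, 0, 2.5, 0, 0, 0], [5, 0, 0, 1.5, 0, 0, 0], [5, 0, 0, 0.7, 0, 0, 0], [5, 0, 0, 0, 0, 0, 0], [5, 0, 0, 0, 0, 0, 0], [4, 0, 0, 0, 0, 0, 0], [3.2, 0, 0, 0, 0, 0, 0], [2, 0, 0, 0, 0, 0, 0], [2, 0, 0, 0, 0, 0, 0], [2, 0, 0, 0, 0, 0, 0], [2, 0, 0, 0, 0, 0, 0], [2, 0, 0, 0, 0, 0, 0]]]'

```text
time: 34.33
tool_pos: [0.4911, -0.3021, 0.0875]
tool_rot: [0.001, 0.044, 0.999, -0.001]
contact_force: [0.6, 2.8, 6.2]
gripper_width: 0.303
grasp_force: 59.0
```

```bash
python3 - <<'E'
from h import *
s=state(); print(s["contact_force"],s["gripper_width"]*85.4,s["grasp_force"])
c=tool()[1]
p,R=go([c[0],c[1],.17]); 
p,R=go([.6230,.0578,.17],p=p,R=R)
E
```

```text
[0.60396792 2.83024151 6.16764198] 25.86189972979825 58.99209022521973
pos [ 0.4911 -0.3021  0.0875] turn [-0.001  0.003  0.   ] shift cm [ 0.    0.   -8.25] n 3 row [ 0.    0.   -2.75]
pos [ 0.4911 -0.3021  0.17  ] turn [0. 0. 0.] shift cm [-9.98 37.01  0.  ] n 13 row [-0.768  2.847  0.   ]
```

Call:
jog_arm --moves '[[[2, 0, 0, -0.3, 0, 0, 0], [2, 0, 0, -0.8, 0, 0, 0], [2, 0, 0, -1.5, 0, 0, 0], [2, 0, 0, -2.2, 0, 0, 0], [2, 0, 0, -2.2, 0, 0, 0], [2, -0.4, 1.4, -1, 0, 0, 0], [2, -0.77, 2.84, 0, 0, 0, 0], [2, -0.77, 2.84, 0, 0, 0, 0], [2, -0.77, 2.84, 0, 0, 0, 0], [2, -0.77, 2.84, 0, 0, 0, 0], [2, -0.77, 2.84, 0, 0, 0, 0], [2, -0.77, 2.84, 0, 0, 0, 0], [2, -0.77, 2.84, 0, 0, 0, 0], [2, -0.77, 2.84, 0, 0, 0, 0], [2, -0.77, 2.84, 0, 0, 0, 0], [2, -0.77, 2.84, 0, 0, 0, 0], [2, -0.77, 2.84, 0, 0, 0, 0], [2, -0.77, 2.84, 0, 0, 0, 0], [2, -0.4, 1.5, 0, 0, 0, 0], [2, 0, 0, 0, 0, 0, 0]]]'

```text
time: 36.0
tool_pos: [0.6225, 0.0614, 0.1651]
tool_rot: [-0.0, 0.042, 0.999, 0.0]
contact_force: [-0.3, 0.2, -1.1]
gripper_width: 0.31
grasp_force: 59.3
```

```bash
cat > off.py <<'E'
from h import *
import sys
name,tx,ty,lo,hi=sys.argv[1],*map(float,sys.argv[2:6])
for _ in range(2):
    s,p,R=tool(); M=R.as_matrix(); f=grab_frame("wrist")
    r=regions_of(name,f)
    if not r: print("none"); continue
    C=cloud(f,r[0]["pixels"]); z=np.percentile(C[:,2],99); T=C[(C[:,2]>z-.005)]
    c=rect(T)[0]/1000; print("top",rect(T),round(z,4),"tcp",np.round(p,4),"F",np.round(s["contact_force"],1))
    go([p[0]+tx-c[0],p[1]+ty-c[1],p[2]])
E
python3 off.py bottle .6230 .0578 0 0
```

```text
top (array([620.6,  61.8]), array([25.7, 27.7]), 86.43) 0.1919 tcp [0.6225 0.0614 0.1651] F [-0.3  0.2 -1.1]
pos [0.622  0.0584 0.1651] turn [-0.001 -0.001 -0.   ] shift cm [-0.3  -0.08 -0.  ] n 1 row [-0.304 -0.079 -0.002]
top (array([620.2,  59.2]), array([25.8, 28.2]), 85.36) 0.1919 tcp [0.622  0.0584 0.1651] F [ 0.4  0.1 -1.7]
pos [0.622  0.0573 0.1653] turn [-0.001 -0.001 -0.   ] shift cm [-0.28 -0.    0.02] n 1 row [-0.278 -0.     0.021]
```

Call:
jog_arm --moves '[[[2, -0.14, -0.03, 1, 0, 0, 0], [2, -0.14, 0, 2, 0, 0, 0], [2, 0, 0, 2, 0, 0, 0], [2, 0, 0, 1.2, 0, 0, 0], [2, 0, 0, 0.6, 0, 0, 0], [2, 0, 0, 0.3, 0, 0, 0], [2, 0, 0, 0, 0, 0, 0], [2, 0, 0, 0, 0, 0, 0]]]'

```text
time: 36.87
tool_pos: [0.6259, 0.0573, 0.0956]
tool_rot: [0.001, 0.044, 0.999, -0.0]
contact_force: [0.6, 0.4, -1.1]
gripper_width: 0.308
grasp_force: 59.3
```

```bash
python3 off.py bottle .6230 .0578 0 0
```

```text
top (array([624. ,  57.9]), array([26.2, 27.8]), 87.23) 0.1224 tcp [0.6259 0.0573 0.0956] F [ 0.6  0.4 -1.1]
pos [0.6262 0.0574 0.0961] turn [ 0.     0.002 -0.   ] shift cm [ 0.13 -0.03  0.05] n 1 row [ 0.128 -0.033  0.051]
top (array([624.2,  58.1]), array([27.2, 26.9]), 3.52) 0.1229 tcp [0.6262 0.0574 0.0961] F [-0.8 -0.3 -0.8]
pos [0.626  0.0575 0.0958] turn [ 0.     0.002 -0.   ] shift cm [ 0.09 -0.05 -0.02] n 1 row [ 0.094 -0.052 -0.024]
```

Call:
jog_arm --moves '[[[2, 0.1, -0.03, 0.2, 0, 0, 0], [2, 0, 0, 0.2, 0, 0, 0], [2, 0, 0, 0.1, 0, 0, 0], [2, 0, 0, 0.1, 0, 0, 0], [2, 0, 0, 0, 0, 0, 0], [2, 0, 0, 0, 0, 0, 0]]]'

```text
time: 37.57
tool_pos: [0.625, 0.0573, 0.0906]
tool_rot: [0.001, 0.044, 0.999, 0.0]
contact_force: [-2.3, 1.6, 6.2]
gripper_width: 0.309
grasp_force: 60.2
```

Call:
jog_arm --moves '[[[2.9, 0, 0, 0, 0, 0, 0], [3.3, 0, 0, 0, 0, 0, 0], [3.8, 0, 0, 0, 0, 0, 0], [4.5, 0, 0, 0, 0, 0, 0], [5.5, 0, 0, 0, 0, 0, 0], [6, 0, 0, 0, 0, 0, 0], [6, 0, 0, 0, 0, 0, 0], [6, 0, 0, -0.5, 0, 0, 0], [6, 0, 0, -2, 0, 0, 0], [6, 0, 0, -3, 0, 0, 0], [6, 0, 0, -3, 0, 0, 0], [6, 0, 0, -2, 0, 0, 0], [6, 0, 0, 0, 0, 0, 0], [6, 0, 0, 0, 0, 0, 0]]]'

```text
time: 38.73
tool_pos: [0.6253, 0.0572, 0.196]
tool_rot: [0.002, 0.044, 0.999, 0.0]
contact_force: [-0.5, 0.1, -0.5]
gripper_width: 0.701
grasp_force: 0.0
```

```bash
python3 off.py bottle .6230 .0578 0 0; python3 - <<'E'
from h import *
go([.5783,-.2825,.19])
E
```

```text
top (array([623.3,  59.3]), array([27. , 26.7]), 85.79) 0.1176 tcp [0.6253 0.0572 0.196 ] F [-0.5  0.1 -0.5]
pos [0.6235 0.0573 0.1923] turn [-0.    -0.002 -0.   ] shift cm [-0.17 -0.14 -0.37] n 1 row [-0.166 -0.138 -0.365]
top (array([623.5,  59.1]), array([26.7, 26.2]), 85.36) 0.1175 tcp [0.6235 0.0573 0.1923] F [-0.4 -0.5 -0.7]
pos [0.6231 0.0573 0.1914] turn [-0.    -0.004 -0.   ] shift cm [-0.   -0.13 -0.09] n 1 row [-0.    -0.131 -0.095]
pos [0.6231 0.0573 0.1914] turn [-0.    -0.004 -0.   ] shift cm [  1.48 -34.24   0.14] n 12 row [ 0.123 -2.853  0.011]
```

Call:
jog_arm --moves '[[[6, 0, -1.4, 0, 0, 0, 0], [7, 0.12, -2.85, 0, 0, 0, 0], [8.5, 0.12, -2.85, 0, 0, 0, 0], [8.5, 0.12, -2.85, 0, 0, 0, 0], [8.5, 0.12, -2.85, 0, 0, 0, 0], [8.5, 0.12, -2.85, 0, 0, 0, 0], [8.5, 0.12, -2.85, 0, 0, 0, 0], [8.5, 0.12, -2.85, 0, 0, 0, 0], [8.5, 0.12, -2.85, 0, 0, 0, 0], [8.5, 0.12, -2.85, 0, 0, 0, 0], [8.5, 0.12, -2.85, 0, 0, 0, 0], [8.5, 0.12, -2.85, 0, 0, 0, 0], [8.5, 0.12, -1.5, 0, 0, 0, 0], [8.5, 0, 0, 0, 0, 0, 0], [8.5, 0, 0, 0, 0, 0, 0], [8.5, 0, 0, 0, 0, 0, 0]]]'

```text
time: 40.27
tool_pos: [0.5797, -0.2818, 0.1931]
tool_rot: [-0.0, 0.044, 0.999, 0.001]
contact_force: [0.3, 1.0, 0.3]
gripper_width: 0.994
grasp_force: 0.0
```

```bash
python3 - <<'E'
from h import *
f=grab_frame("wrist")
P=surf(f,regions_of("jar",f)[0],.089,.1); c=rect(P)[0]/1000; print(rect(P))
p,R=go([*c,.19],np.radians(85)); go([*c,.063],p=p,R=R)
E
```

```text
Traceback (most recent call last):
IndexError: list index out of range
```

```bash
cat >> h.py <<'E'
def geo(f,x,y,rad,lo,hi):
    C=cloud(f,f["depth"]>0); return C[(np.hypot(C[:,0]-x,C[:,1]-y)<rad)&(C[:,2]>lo)&(C[:,2]<hi)]
E
python3 - <<'E'
from h import *
f=grab_frame("wrist")
P=geo(f,.5783,-.2825,.04,.089,.1); c=rect(P)[0]/1000; print(rect(P),len(P))
p,R=go([*c,.19]); go([*c,.063],p=p,R=R)
E
```

```text
(array([ 578.6, -282.7]), array([53.4, 53.5]), 57.95) 3941
pos [ 0.5801 -0.2814  0.1935] turn [ 0. -0.  0.] shift cm [ 0.13 -0.15  0.35] n 1 row [ 0.135 -0.146  0.352]
pos [ 0.5786 -0.2827  0.19  ] turn [0. 0. 0.] shift cm [ 0.   0.  12.7] n 5 row [0.   0.   2.54]
```

Call:
jog_arm --moves '[[[8.5, 0.13, -0.15, 1.3, 0, 0, 0], [8.5, 0, 0, 2.5, 0, 0, 0], [8.5, 0, 0, 2.5, 0, 0, 0], [8.5, 0, 0, 2.5, 0, 0, 0], [8.5, 0, 0, 2.5, 0, 0, 0], [8.5, 0, 0, 1.5, 0, 0, 0], [8.5, 0, 0, 0.2, 0, 0, 0], [8.5, 0, 0, 0, 0, 0, 0], [7, 0, 0, 0, 0, 0, 0], [6, 0, 0, 0, 0, 0, 0], [4.5, 0, 0, 0, 0, 0, 0], [4.5, 0, 0, 0, 0, 0, 0], [4.5, 0, 0, 0, 0, 0, 0], [4.5, 0, 0, 0, 0, 0, 0], [4.5, 0, 0, 0, 0, 0, 0]]]'

```text
time: 41.67
tool_pos: [0.58, -0.2848, 0.0664]
tool_rot: [0.002, 0.044, 0.999, -0.001]
contact_force: [-0.4, 1.6, 6.5]
gripper_width: 0.62
grasp_force: 63.1
```

```bash
python3 - <<'E'
from h import *
s=state(); print(s["contact_force"],s["gripper_width"]*85.4,s["grasp_force"])
c=tool()[1]
p,R=go([c[0],c[1],.14]); 
p,R=go([.6314,-.0695,.14],p=p,R=R)
E
```

```text
[-0.42229892  1.57816941  6.50317135] 52.968445648888896 63.145859241485596
pos [ 0.58   -0.2848  0.0664] turn [-0.002  0.004  0.   ] shift cm [ 0.    0.   -7.36] n 3 row [ 0.     0.    -2.454]
pos [ 0.58   -0.2848  0.14  ] turn [0. 0. 0.] shift cm [-3.23 21.89  0.  ] n 8 row [-0.404  2.737  0.   ]
```

Call:
jog_arm --moves '[[[4.5, 0, 0, -0.3, 0, 0, 0], [4.5, 0, 0, -0.7, 0, 0, 0], [4.5, 0, 0, -1.2, 0, 0, 0], [4.5, 0, 0, -1.5, 0, 0, 0], [4.5, 0, 0, -1.8, 0, 0, 0], [4.5, 0, 0, -1.5, 0, 0, 0], [4.5, -0.2, 1.4, -0.4, 0, 0, 0], [4.5, -0.4, 2.73, 0, 0, 0, 0], [4.5, -0.4, 2.73, 0, 0, 0, 0], [4.5, -0.4, 2.73, 0, 0, 0, 0], [4.5, -0.4, 2.73, 0, 0, 0, 0], [4.5, -0.4, 2.73, 0, 0, 0, 0], [4.5, -0.4, 2.73, 0, 0, 0, 0], [4.5, -0.4, 2.73, 0, 0, 0, 0], [4.5, -0.2, 1.4, 0, 0, 0, 0], [4.5, 0, 0, 0, 0, 0, 0], [4.5, 0, 0, 0, 0, 0, 0], [4.5, 0, 0, 0, 0, 0, 0]]]'

```text
time: 43.17
tool_pos: [0.6293, -0.0691, 0.1377]
tool_rot: [-0.0, 0.044, 0.999, -0.0]
contact_force: [-0.9, -0.7, -0.6]
gripper_width: 0.625
grasp_force: 63.4
```

```bash
cat > off2.py <<'E'
from h import *
import sys
tx,ty,rad=map(float,sys.argv[1:4])
for _ in range(2):
    s,p,R=tool(); f=grab_frame("wrist"); C=geo(f,p[0],p[1],rad,p[2]+.015,p[2]+.06)
    z=np.percentile(C[:,2],90); T=C[abs(C[:,2]-z)<.004]
    c=rect(T)[0]/1000; print("top",rect(T),round(z,4),"tcp",np.round(p,4),"F",np.round(s["contact_force"],1))
    go([p[0]+tx-c[0],p[1]+ty-c[1],p[2]])
E
python3 off2.py .6314 -.0695 .035
```

```text
top (array([628.3, -68.8]), array([65.8, 23.6]), 84.66) 0.1786 tcp [ 0.6293 -0.0691  0.1377] F [-0.9 -0.7 -0.6]
pos [ 0.6293 -0.0695  0.1376] turn [-0. -0. -0.] shift cm [-0.31 -0.   -0.  ] n 1 row [-0.314 -0.002 -0.003]
top (array([628.2, -69.3]), array([66.1, 23.5]), 84.91) 0.1786 tcp [ 0.6293 -0.0695  0.1376] F [ 0.3 -0.5 -1.2]
pos [ 0.6293 -0.0696  0.1376] turn [-0. -0. -0.] shift cm [-0.32  0.03 -0.  ] n 1 row [-0.32   0.026 -0.003]
```

```bash
cat > off3.py <<'E'
from h import *
import sys
tx,ty,rad,lo,hi,vmin,vmax=map(float,sys.argv[1:8])
for _ in range(2):
    s,p,R=tool(); f=grab_frame("wrist"); ok=f["depth"]>0; v=f["color"][ok].max(1)
    C=cloud(f,ok); m=(np.hypot(*(C[:,:2]-p[:2]).T)<rad)&(C[:,2]>p[2]+lo)&(C[:,2]<p[2]+hi)&(v>=vmin)&(v<=vmax); T=C[m]
    z=np.median(T[:,2]); T=T[abs(T[:,2]-z)<.004]
    c=rect(T)[0]/1000; print("top",rect(T),len(T),round(z,4),"tcp",np.round(p,4),"F",np.round(s["contact_force"],1))
    go([p[0]+tx-c[0],p[1]+ty-c[1],p[2]])
E
python3 off3.py .6314 -.0695 .035 .022 .037 130 255
```

```text
top (array([627.8, -68.9]), array([53.5, 54.9]), 84.33) 12761 0.1647 tcp [ 0.6293 -0.0696  0.1376] F [ 0.7 -0.9 -1.9]
pos [ 0.6293 -0.0697  0.1376] turn [-0. -0. -0.] shift cm [-0.36 -0.02 -0.  ] n 1 row [-0.364 -0.022 -0.005]
top (array([628.5, -69. ]), array([53.6, 55. ]), 84.19) 12749 0.1647 tcp [ 0.6293 -0.0697  0.1376] F [ 0.4 -0.5 -1.8]
pos [ 0.6293 -0.0696  0.1376] turn [-0. -0. -0.] shift cm [-0.29 -0.03  0.  ] n 1 row [-0.292 -0.03   0.001]
```

Call:
jog_arm --moves '[[[4.5, -0.15, -0.03, 1, 0, 0, 0], [4.5, -0.15, -0.03, 2, 0, 0, 0], [4.5, 0, 0, 1.6, 0, 0, 0], [4.5, 0, 0, 1, 0, 0, 0], [4.5, 0, 0, 0.5, 0, 0, 0], [4.5, 0, 0, 0.2, 0, 0, 0], [4.5, 0, 0, 0, 0, 0, 0], [4.5, 0, 0, 0, 0, 0, 0]]]'

```text
time: 44.03
tool_pos: [0.6331, -0.0697, 0.0755]
tool_rot: [0.001, 0.044, 0.999, -0.0]
contact_force: [-0.5, -0.0, -1.2]
gripper_width: 0.625
grasp_force: 63.4
```

```bash
python3 off3.py .6314 -.0695 .035 .022 .037 130 255
```

```text
top (array([631.9, -69.1]), array([54.1, 54.2]), 18.18) 12756 0.1027 tcp [ 0.6331 -0.0697  0.0755] F [-0.5 -0.  -1.2]
pos [ 0.6333 -0.0696  0.0758] turn [-0.     0.002  0.   ] shift cm [ 0.06 -0.05  0.03] n 1 row [ 0.064 -0.047  0.032]
top (array([632.1, -68.9]), array([53.6, 54.6]), 84.07) 12740 0.103 tcp [ 0.6333 -0.0696  0.0758] F [-0.6 -0.6 -1.9]
pos [ 0.6333 -0.0696  0.076 ] turn [-0.     0.002  0.   ] shift cm [ 0.07 -0.07  0.01] n 1 row [ 0.068 -0.066  0.012]
```

Call:
jog_arm --moves '[[[4.5, 0.07, -0.06, 0.2, 0, 0, 0], [4.5, 0, 0, 0.2, 0, 0, 0], [4.5, 0, 0, 0.1, 0, 0, 0], [4.5, 0, 0, 0.1, 0, 0, 0], [4.5, 0, 0, 0.05, 0, 0, 0], [4.5, 0, 0, 0, 0, 0, 0], [4.5, 0, 0, 0, 0, 0, 0]]]'

```text
time: 44.72
tool_pos: [0.6323, -0.07, 0.0694]
tool_rot: [0.001, 0.044, 0.999, -0.0]
contact_force: [-2.1, 0.9, 5.9]
gripper_width: 0.618
grasp_force: 64.2
```

Contact. I'll release and rise.

Call:
jog_arm --moves '[[[5.6, 0, 0, 0, 0, 0, 0], [6, 0, 0, 0, 0, 0, 0], [6.5, 0, 0, 0, 0, 0, 0], [7.2, 0, 0, 0, 0, 0, 0], [8.5, 0, 0, 0, 0, 0, 0], [8.5, 0, 0, 0, 0, 0, 0], [8.5, 0, 0, 0, 0, 0, 0], [8.5, 0, 0, -0.5, 0, 0, 0], [8.5, 0, 0, -2, 0, 0, 0], [8.5, 0, 0, -3, 0, 0, 0], [8.5, 0, 0, -3, 0, 0, 0], [8.5, 0, 0, -3, 0, 0, 0], [8.5, 0, 0, 0, 0, 0, 0], [8.5, 0, 0, 0, 0, 0, 0]]]'

```text
time: 45.88
tool_pos: [0.6334, -0.0704, 0.187]
tool_rot: [0.003, 0.044, 0.999, -0.001]
contact_force: [0.7, 0.2, -0.2]
gripper_width: 0.994
grasp_force: 0.0
```

```bash
python3 - <<'E'
from h import *
f=grab_frame("wrist")
P=geo(f,.6314,-.0695,.04,.09,.102); print("jar",rect(P),len(P))
y=np.radians(85.2)
p,R=go([.4013,-.3174,.19],y)
E
```

```text
jar (array([631.4, -68. ]), array([53.4, 53.4]), 87.51) 4271
pos [ 0.6321 -0.0701  0.1843] turn [-0.     0.002 -0.004] shift cm [ 20.93 -26.58  -0.57] n 9 row [ 2.326 -2.953 -0.063]
```

Call:
jog_arm --moves '[[[8.5, 1.2, -1.5, -0.5, 0, 0, 0], [8.5, 2.32, -2.95, 0, 0, 0, 0], [8.5, 2.32, -2.95, 0, 0, 0, 0], [8.5, 2.32, -2.95, 0, 0, 0, 0], [8.5, 2.32, -2.95, 0, 0, 0, 0], [8.5, 2.32, -2.95, 0, 0, 0, 0], [8.5, 2.32, -2.95, 0, 0, 0, 0], [8.5, 2.32, -2.95, 0, 0, 0, 0], [8.5, 2.32, -2.95, 0, 0, 0, 0], [8.5, 1.2, -1.5, 0, 0, 0, 0], [8.5, 0, 0, 0, 0, 0, 0], [8.5, 0, 0, 0, 0, 0, 0], [8.5, 0, 0, 0, 0, 0, 0]]]'

```text
time: 47.02
tool_pos: [0.3995, -0.3157, 0.1868]
tool_rot: [-0.001, 0.044, 0.999, 0.001]
contact_force: [0.9, 0.4, 0.1]
gripper_width: 0.998
grasp_force: 0.0
```

```bash
python3 - <<'E'
from h import *
f=grab_frame("wrist")
P=geo(f,.4013,-.3174,.045,.098,.11); r=rect(P); print(r,len(P)); c=r[0]/1000
p,R=go([*c,.19],np.radians(85.2)); go([*c,.058],p=p,R=R)
E
```

```text
(array([ 401.6, -317.6]), array([58.2, 35.4]), 85.3) 3906
pos [ 0.3998 -0.3155  0.1872] turn [ 0.001 -0.001 -0.003] shift cm [-0.19 -0.19 -0.28] n 1 row [-0.193 -0.191 -0.285]
pos [ 0.4016 -0.3176  0.19  ] turn [0. 0. 0.] shift cm [ 0.   0.  13.2] n 5 row [0.   0.   2.64]
```

Call:
jog_arm --moves '[[[8.5, -0.19, -0.19, 1.2, 0, 0, 0], [8.5, 0, 0, 2.5, 0, 0, 0], [8.5, 0, 0, 2.5, 0, 0, 0], [8.5, 0, 0, 2.5, 0, 0, 0], [8.5, 0, 0, 2.2, 0, 0, 0], [8.5, 0, 0, 1.5, 0, 0, 0], [8.5, 0, 0, 0.5, 0, 0, 0], [8.5, 0, 0, 0, 0, 0, 0], [7.2, 0, 0, 0, 0, 0, 0], [6.4, 0, 0, 0, 0, 0, 0], [5, 0, 0, 0, 0, 0, 0], [5, 0, 0, 0, 0, 0, 0], [5, 0, 0, 0, 0, 0, 0], [5, 0, 0, 0, 0, 0, 0], [5, 0, 0, 0, 0, 0, 0]]]'

```text
time: 48.32
tool_pos: [0.4023, -0.3193, 0.0608]
tool_rot: [0.001, 0.044, 0.999, -0.001]
contact_force: [1.4, 2.4, 6.4]
gripper_width: 0.668
grasp_force: 64.6
```

```bash
python3 - <<'E'
from h import *
s=state(); print(s["contact_force"],s["gripper_width"]*85.4,s["grasp_force"])
c=tool()[1]
p,R=go([c[0],c[1],.14]); 
p,R=go([.5726,-.0095,.14],p=p,R=R)
E
```

```text
[1.43825844 2.38434249 6.43264514] 57.08329538233348 64.64729189872742
pos [ 0.4023 -0.3193  0.0608] turn [-0.001  0.003  0.   ] shift cm [ 0.    0.   -7.92] n 3 row [ 0.    0.   -2.64]
pos [ 0.4023 -0.3193  0.14  ] turn [0. 0. 0.] shift cm [-14.24  32.35   0.  ] n 11 row [-1.295  2.941  0.   ]
```

Call:
jog_arm --moves '[[[5, 0, 0, -0.3, 0, 0, 0], [5, 0, 0, -0.8, 0, 0, 0], [5, 0, 0, -1.5, 0, 0, 0], [5, 0, 0, -2, 0, 0, 0], [5, 0, 0, -2, 0, 0, 0], [5, -0.6, 1.4, -1.3, 0, 0, 0], [5, -1.29, 2.94, 0, 0, 0, 0], [5, -1.29, 2.94, 0, 0, 0, 0], [5, -1.29, 2.94, 0, 0, 0, 0], [5, -1.29, 2.94, 0, 0, 0, 0], [5, -1.29, 2.94, 0, 0, 0, 0], [5, -1.29, 2.94, 0, 0, 0, 0], [5, -1.29, 2.94, 0, 0, 0, 0], [5, -1.29, 2.94, 0, 0, 0, 0], [5, -1.29, 2.94, 0, 0, 0, 0], [5, -1.29, 2.94, 0, 0, 0, 0], [5, -0.7, 1.5, 0, 0, 0, 0], [5, 0, 0, 0, 0, 0, 0], [5, 0, 0, 0, 0, 0, 0], [5, 0, 0, 0, 0, 0, 0]]]'

```text
time: 49.98
tool_pos: [0.5704, -0.0098, 0.1377]
tool_rot: [-0.001, 0.044, 0.999, -0.0]
contact_force: [-0.1, -0.3, -2.5]
gripper_width: 0.673
grasp_force: 64.7
```

```bash
python3 off3.py .5726 -.0095 .036 .037 .052 0 255
```

```text
top (array([569.6,  -9.7]), array([68.5, 36.9]), 85.07) 14954 0.1803 tcp [ 0.5704 -0.0098  0.1377] F [-0.1 -0.3 -2.5]
pos [ 0.5704 -0.0101  0.1378] turn [-0.    -0.001 -0.   ] shift cm [-0.29  0.07  0.01] n 1 row [-0.294  0.074  0.007]
top (array([569.4,  -9.9]), array([68.2, 37.1]), 85.19) 14932 0.1804 tcp [ 0.5704 -0.0101  0.1378] F [-0.9 -0.3 -2.5]
pos [ 0.5704 -0.0103  0.1379] turn [-0.    -0.001 -0.   ] shift cm [-0.31  0.08  0.01] n 1 row [-0.309  0.083  0.008]
```

Call:
jog_arm --moves '[[[5, -0.15, 0.04, 1, 0, 0, 0], [5, -0.15, 0.04, 2, 0, 0, 0], [5, 0, 0, 2, 0, 0, 0], [5, 0, 0, 1, 0, 0, 0], [5, 0, 0, 0.6, 0, 0, 0], [5, 0, 0, 0.3, 0, 0, 0], [5, 0, 0, 0, 0, 0, 0], [5, 0, 0, 0, 0, 0, 0], [5, 0, 0, 0, 0, 0, 0]]]'

```text
time: 50.83
tool_pos: [0.5751, -0.009, 0.0704]
tool_rot: [0.001, 0.044, 0.999, -0.0]
contact_force: [-0.3, -0.2, -1.6]
gripper_width: 0.672
grasp_force: 64.9
```

```bash
python3 off3.py .5726 -.0095 .036 .037 .052 0 255
```

```text
top (array([574.2,  -8.8]), array([68.2, 37.2]), 85.78) 14933 0.113 tcp [ 0.5751 -0.009   0.0704] F [-0.3 -0.2 -1.6]
pos [ 0.5751 -0.0089  0.0704] turn [-0.     0.002  0.   ] shift cm [ 0.15 -0.09 -0.  ] n 1 row [ 0.149 -0.09  -0.002]
top (array([574.,  -9.]), array([68.2, 37. ]), 84.73) 14904 0.113 tcp [ 0.5751 -0.0089  0.0704] F [ 1.  -0.6 -2.2]
pos [ 0.5749 -0.0089  0.0703] turn [-0.     0.002  0.   ] shift cm [ 0.12 -0.06 -0.01] n 1 row [ 0.121 -0.065 -0.013]
```

Call:
jog_arm --moves '[[[5, 0.13, -0.06, 0.2, 0, 0, 0], [5, 0, 0, 0.2, 0, 0, 0], [5, 0, 0, 0.1, 0, 0, 0], [5, 0, 0, 0.1, 0, 0, 0], [5, 0, 0, 0.05, 0, 0, 0], [5, 0, 0, 0.05, 0, 0, 0], [5, 0, 0, 0, 0, 0, 0], [5, 0, 0, 0, 0, 0, 0]]]'

```text
time: 51.6
tool_pos: [0.5729, -0.0092, 0.0639]
tool_rot: [-0.0, 0.044, 0.999, -0.0]
contact_force: [-5.6, 0.4, 8.1]
gripper_width: 0.676
grasp_force: 65.9
```

Call:
jog_arm --moves '[[[5, 0, 0, -0.03, 0, 0, 0], [6.1, 0, 0, 0, 0, 0, 0], [6.5, 0, 0, 0, 0, 0, 0], [7.2, 0, 0, 0, 0, 0, 0], [8.5, 0, 0, 0, 0, 0, 0], [8.5, 0, 0, 0, 0, 0, 0], [8.5, 0, 0, 0, 0, 0, 0], [8.5, 0, 0, -0.5, 0, 0, 0], [8.5, 0, 0, -2, 0, 0, 0], [8.5, 0, 0, -3, 0, 0, 0], [8.5, 0, 0, -3, 0, 0, 0], [8.5, 0, 0, -3, 0, 0, 0], [8.5, 0, 0, -3, 0, 0, 0], [8.5, 0, 0, -2, 0, 0, 0], [8.5, 0, 0, 0, 0, 0, 0], [8.5, 0, 0, 0, 0, 0, 0], [8.5, 0, 0, 0, 0, 0, 0], [8.5, 0, 0, 0, 0, 0, 0]]]'

```text
time: 53.1
tool_pos: [0.5717, -0.0092, 0.2251]
tool_rot: [-0.002, 0.044, 0.999, 0.0]
contact_force: [0.1, 0.4, -0.3]
gripper_width: 1.0
grasp_force: 0.0
```

```bash
python3 - <<'E'
from h import *
f=grab_frame("wrist"); show(f,"k.png"); t=grab_frame("top")
for n,g in(("w",f),("t",t)):
    for o,x,y,r,lo,hi in(("tester",.5726,-.0095,.045,.1,.112),("jar",.6314,-.0695,.04,.09,.102),("bottle",.623,.0578,.02,.112,.121),("mov",.513,.296,.03,.026,.04)):
        P=geo(g,x,y,r,lo,hi)
        if len(P)>20: print(n,o,rect(P),len(P))
    P=[r for r in regions_of("rack",g)]
    if P: print(n,"rack",rect(surf(g,P[0],.004,.013)))
for o in("loupe","oil_cup"):
    r=regions_of(o,f); P=surf(f,r[0],.01,.045) if r else np.zeros((0,3)); print(o,rect(P) if len(P) else None)
E
```

```text
w tester (array([572.2,  -7.8]), array([58. , 35.4]), 84.98) 3100
w jar (array([631.2, -67.6]), array([54.6, 53.7]), 3.93) 2754
w bottle (array([623.2,  58.9]), array([27. , 27.1]), 62.77) 840
w rack (array([602.6,  -7.6]), array([151.2, 230.3]), 3.88)
t tester (array([571.3,  -7.7]), array([57.9, 32.6]), 85.07) 413
t mov (array([514.7, 295.5]), array([38. , 37.2]), 87.86) 257
t rack (array([570.4,   1.7]), array([164.1,  83.1]), 85.67)
loupe (array([554.6, -99.9]), array([31.8, 27.7]), 1.14)
oil_cup (array([546. ,  73.5]), array([30.6, 30.7]), 85.88)
```

View pics/k.png

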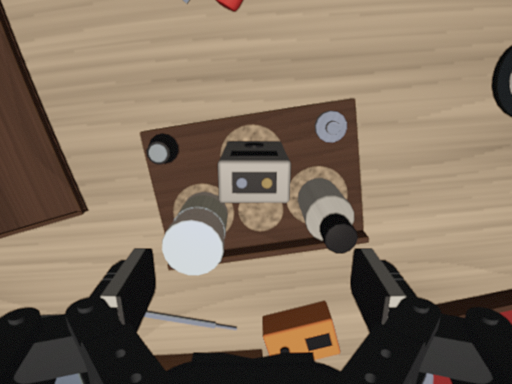

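All three stand upright on their spots: tester (253,180), jar (195,245) and bottle (335,230). The loupe (160,148) and oil cup (331,127) are unmoved, and every offset is within about 2 mm. I'm handing in.

```bash
python3 -c "
from plant import *
print(job_done())"
```

```text
the job is handed in; nothing more can be done
None
```

The job is handed in: the movement is gears up within about 2 mm of the pad's middle, the jar, tester and bottle are back upright within about 2 mm of their cork spots, and the loupe and oil cup were left alone.

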